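# Take the pile of electronics kit apart and put each thing in its place

### The job

The kit has been left in a pile on the electronics bench: take it apart from the top down and put each thing straight into its own place, lowered gently and kept upright, never dropped: the solder reel over the spindle of the round stand, then the green parts box between the end ribs of the blue cradle, then the yellow meter between the end ribs of the red cradle, and last the grey power supply squarely in the middle of the black rubber mat. Boxes lie lengthwise along their cradle or mat (either end first), centred and flat. Let go of everything, and do not shift the mug or the brown bottle.

Things in the scene. Friction and masses are not known exactly. Their poses are not given: they have to be found in the camera images.
- reel_center (a point): Reel of solder, top of the pile: red flanges 50 mm across, silver winding 49 mm across, 46 mm high, standing on one flange, with an open bore 22 mm wide straight through. 0.25 kg or so. Point: its centre, half-way up; z is its axis, up. Gripped across its diameter in any direction.
- partsbox_center (a point): Green plastic parts box, second in the pile, under the reel: 95 x 52 x 48 mm high, flat top with small coloured compartments, closed. About 0.22 kg. Point: its centre, half-way up; x along its length, y across its width (the way to grip it), z up.
- meter_center (a point): Yellow handheld meter with orange bands and black face, lying face up, third in the pile: 120 x 58 x 46 mm high, flat top. About 0.35 kg. Point: its centre, half-way up; x along its length, y across its width (the way to grip it), z up.
- psu_center (a point): Grey metal power supply, bottom of the pile, on the table: 155 x 64 x 56 mm high, flat top with dark vent slots at both ends, black front panel at its -x end (knob and terminals stand out 7 mm there). About 0.6 kg. Point: its centre, half-way up; x along its length, y across its width (the way to grip it), z up.
- stand_seat (a point): Fixed round dark steel stand for the reel, 84 mm across and 12 mm high, with an upright steel spindle in its middle: 10 mm thick, rising 40 mm above the disc, its last 6 mm tapering to 4 mm. Point: on the spindle axis at the disc's top face, where the reel's underside comes to rest; z up.
- blue_cradle_seat (a point): Fixed blue metal cradle for the parts box: a plate 6 mm thick, 129 mm long and 84 mm wide with a rib 6 mm thick across each end, rising 12 mm above the plate, 117 mm clear between the ribs; the long sides are open. Point: middle of the plate's top face, where the underside comes to rest; x along its length from rib to rib, z up.
- red_cradle_seat (a point): Fixed red metal cradle for the meter: a plate 6 mm thick, 154 mm long and 84 mm wide with a rib 6 mm thick across each end, rising 12 mm above the plate, 142 mm clear between the ribs; the long sides are open. Point: middle of the plate's top face, where the underside comes to rest; x along its length from rib to rib, z up.
- mat_seat (a point): Fixed black ribbed rubber mat for the power supply: 180 x 94 mm, 4 mm thick, flat on the table. Point: middle of its top face; x along its length, z up.
- mug: White mug, a bystander, loose: 76 mm across, 90 mm high, handle at its +y side. Origin: centre of its underside. Leave alone.
- bottle: Small brown flux bottle with a black cap, a bystander, loose: 48 mm across, 95 mm high. Origin: centre of its underside. Leave alone.
Mind the look-alikes: they are no part of the job. Leave any pink, purple or turquoise look-alike of the part that bears psu_center alone.

How it is judged (in metres and radians):
On the way, in this order (a step that is already met when the one before it is completed fails the run):
1. the solder reel sits over the spindle, flat on the stand (z of reel_center in the frame of stand_seat between 0.019 and 0.027 m and angle between reel_center's own z axis and vertical below 0.08 rad and horizontal distance between reel_center and stand_seat below 0.008 m), for 0.2 s.
2. the parts box sits flat between the ribs of the blue cradle (z of partsbox_center in the frame of blue_cradle_seat between 0.02 and 0.028 m and angle between partsbox_center's own z axis and vertical below 0.08 rad and x of partsbox_center in the frame of blue_cradle_seat between -0.013 and 0.013 m and y of partsbox_center in the frame of blue_cradle_seat between -0.013 and 0.013 m and angle between the x axis of partsbox_center and the x axis of blue_cradle_seat, either way round below 0.2 rad), for 0.2 s.
3. the meter sits flat between the ribs of the red cradle (z of meter_center in the frame of red_cradle_seat between 0.019 and 0.027 m and angle between meter_center's own z axis and vertical below 0.08 rad and x of meter_center in the frame of red_cradle_seat between -0.013 and 0.013 m and y of meter_center in the frame of red_cradle_seat between -0.013 and 0.013 m and angle between the x axis of meter_center and the x axis of red_cradle_seat, either way round below 0.2 rad), for 0.2 s.
4. the power supply stands wholly and squarely on the mat (z of psu_center in the frame of mat_seat between 0.024 and 0.032 m and angle between psu_center's own z axis and vertical below 0.08 rad and x of psu_center in the frame of mat_seat between -0.014 and 0.014 m and y of psu_center in the frame of mat_seat between -0.014 and 0.014 m and angle between the x axis of psu_center and the x axis of mat_seat, either way round below 0.2 rad), for 0.2 s.
At the end, for the whole second after the job is handed in: All released, at rest, upright and seated within 4 mm: reel over the spindle (axis within 8 mm), parts box in the blue cradle and meter in the red one (13 mm of its middle along and across, 0.2 rad, either way round), power supply on the mat (14 mm, 0.2 rad) (all of step 1 and all of step 2 and all of step 3 and all of step 4 and linear speed of each of reel, partsbox, meter, psu below 0.02 m/s); the robot touches nothing.
It fails at once if a thing from the pile is tipped over (more than 0.6 rad) (angle between any of reel_center, partsbox_center, meter_center, psu_center's own z axis and vertical above 0.6 rad).
It fails at once if a thing from the pile is dropped (faster than 0.7 m/s with no finger on it: a fall of 25 mm) ((contact force between reel and the fingers below 0.05 N and linear speed of reel above 0.7 m/s) or (contact force between partsbox and the fingers below 0.05 N and linear speed of partsbox above 0.7 m/s) or (contact force between meter and the fingers below 0.05 N and linear speed of meter above 0.7 m/s) or (contact force between psu and the fingers below 0.05 N and linear speed of psu above 0.7 m/s)).
It fails at once if the mug or the bottle is shifted by more than 20 mm or tilted (distance of any of mug, bottle from where it was at the start of the episode above 0.02 m or angle between any of mug, bottle's own z axis and vertical above 0.3 rad).
It also fails if it takes over 136 s, if anything falls off the work surface, if the arm or the gripper's body presses on something with over 40 N, if the wrist force passes 120 N, or if a joint passes its speed limit or range.

### The arm

A 7-joint arm with a two-finger parallel gripper is mounted at the origin on the work surface. World frame = base frame: x ahead of the robot, y to its left, z up, the work surface at z = 0. Lengths are in mm, angles in rad, forces in N, time in s.
With the tool pointing down it reaches from about 400 to 875 mm from the base axis. Payload 4.4 kg.
Tool frame: the origin (TCP) lies at the very end of the fingers, on their centre line; the grasp point (between the pads) lies 19 mm behind it; y points along the fingers, x is the direction in which the jaws open and shut, and the axes are right-handed (so a half turn about y gives the same grasp; the last joint's range is limited). The gripper opens to 85 mm and grips with 20 to 120 N. Pads are 22 mm wide; open, the fingers measure 114 mm over their backs; the gripper's body (76 mm by 85 mm) begins 54 mm behind the grasp point. The pads swing forward as they close: fully open they stand 13 mm farther back than shut.
Start: joints at [1.24, 0.628, 0.038, 1.517, -0.027, 0.996, -0.02], TCP at [170.143, -627.351, 231.313] pointing down, gripper open.
Joint ranges: [-3.06, 3.06], [-0.37, 2.12], [-1.25, 1.32], [0.18, 2.47], [-1.1, 4.24], [0.23, 1.98], [-2.94, 2.94]. Speed limits (rad/s): [2.57, 2.57, 3.14, 3.14, 3.14, 3.14, 3.14].

### API

Orientations are given as [roll, pitch, yaw] about the fixed x, y, z axes, in that order (R = Rz(yaw) Ry(pitch) Rx(roll)).
In Python, from cell import readout, eyes, finish_job gives the robot as it stands. The module is installed in compiled form; this text tells all that it offers.
- The arm moves only by the tool apply_moves, never from a script. Its argument "commands" is a list that holds one entry, the list of rows, each a list of 6 numbers: the shift along the tool's x, y, z in units of 0.04 m (1.0 is 0.04 m), then the turn, a rotation vector about the tool's x, y, z in units of 5 degrees (1.0 is 5 degrees). A call has 1 to 8 rows; each row shifts and turns the pose as measured when the row begins, along the tool's axes as they then stand; what a row does not reach is not made up. A row lasts 1/12 s, in which the tool goes at most 41.7 mm and 7.16 degrees, less where a joint would pass 70% of its speed; a pose out of reach is approached as far as the arm can. A call with a number of a shift or a turn outside -1 to 1 is refused whole. A call with a gripper value outside its range is refused whole. "claw" is the finger opening in mm, from 0 to 85.4, set as the call begins (left out, the last holds). The fingers move at their own pace and stop on an object; the grip force is fixed at half the most. Time passes only in rows, so rows that do not move let the fingers close. It gives the time, the measured TCP pose, the force and the opening at its end, in the units of the state.
- readout.read_state(): the state, without advancing time (a new reading comes with each control period).
- eyes.get_image(name): name is "scene" or "side" or "wrist"; returns a dict with "image" (400x640x3 uint8, red, green, blue), "mtx" (3x3 intrinsics, pixels), "rvec" (rotation vector, rad) and "tvec" (3), from world to camera coordinates, as OpenCV has them. Camera axes: x right, y down, z forward; pixel columns grow to the right and rows downward; lengths in mm; the calibration is good to about 2 mm. The wrist camera is an equidistant fisheye: a pixel r from the principal point sees the ray r / f radians off the axis. A picture is of the moment at which its call begins. There is no depth.
- finish_job(): hands the job in, once; it reports no verdict.
The state is a dict: "clock": time; "qpos": joint angles; "qd": joint speeds; "tau": joint torques, N m; "eef_pos": TCP position; "tool_rot": TCP orientation; "force": force on the tool from outside, world axes, zero at the start; "torque": the same for the moment, N m; "width": finger opening in mm.
Only numpy, scipy, OpenCV 4.12 (cv2) and the standard library are available. Lean on these libraries where they do the work, as an engineer would, in place of code of your own. Each camera call takes 0.05 s, during which the arm holds its last target. There are 200 camera calls.

## Working session

There is one attempt and no reset: what is moved stays moved. The work goes in short steps, Python scripts to look and compute and a tool call to move; the robot and the scene stay as the last step left them, time stands still between calls to the robot, and variables do not carry over. Pictures are saved under pics/ and viewed, about 12 in all and at most 16, crops included, and the job is handed in when it is done.

Besides the shell and the picture viewer there is one more tool, called after "Request:" as name(argument=value, ...), one argument or row to a line, values as JSON. apply_moves: Moves the arm, as the interface text tells. Shifts and turns lie within -1 to 1; 1 stands for 0.04 m of shift or 5 degrees of turn. Its arguments: {"type":"object","properties":{"commands":{"type":"array"},"claw":{"type":"number"}},"required":["commands"]}

```bash
mkdir -p pics; cat > h.py <<'E'
import numpy as np, cv2
from scipy.spatial.transform import Rotation as Ro
from cell import readout, eyes
def grab(n,save=None):
    d=eyes.get_image(n)
    np.savez(f'{n}.npz',**{k:np.asarray(v) for k,v in d.items()})
    if save: cv2.imwrite(f'pics/{save}.png',cv2.cvtColor(np.asarray(d['image']),cv2.COLOR_RGB2BGR))
    return d
def load(n): return dict(np.load(f'{n}.npz'))
def ray(d,uv,fish=False):
    K=np.asarray(d['mtx'],float);R=cv2.Rodrigues(np.asarray(d['rvec'],float))[0];t=np.asarray(d['tvec'],float).ravel()
    x=(uv[0]-K[0,2])/K[0,0];y=(uv[1]-K[1,2])/K[1,1]
    if fish:
        th=np.hypot(x,y);s=np.sinc(th/np.pi);v=np.array([x*s,y*s,np.cos(th)])
    else: v=np.array([x,y,1.])
    return -R.T@t, R.T@v
def onz(d,uv,z,fish=False):
    c,v=ray(d,uv,fish);return c+v*(z-c[2])/v[2]
def proj(d,P):
    return cv2.projectPoints(np.asarray(P,float).reshape(-1,3),np.asarray(d['rvec'],float),np.asarray(d['tvec'],float),np.asarray(d['mtx'],float),None)[0].reshape(-1,2)
E
python3 - <<'E'
from h import *
np.set_printoptions(precision=3,suppress=True)
print(readout.read_state())
for n in('scene','side','wrist'):
    d=grab(n,n+'0');c,v=ray(d,(320,200));print(n,c,v,d['mtx'])
E
```

```text
{'clock': 0.0, 'qpos': array([ 1.24 ,  0.629,  0.038,  1.518, -0.027,  0.996, -0.02 ]), 'qd': array([-0.002,  0.001, -0.002, -0.002,  0.001, -0.   ,  0.001]), 'tau': array([  0.001, -56.341,   1.226, -19.345,   0.011,   0.01 ,   0.   ]), 'eef_pos': array([ 169.989, -626.719,  230.367]), 'tool_rot': array([-1.571,  0.002, -1.306]), 'force': array([-0.255,  0.243, -0.743]), 'torque': array([-0.   , -0.025, -0.007]), 'width': 85.33968682647965}
scene [1237.482  489.271  696.764] [-0.676 -0.518 -0.525] [[437.673   0.    330.098]
 [  0.    437.673 194.499]
 [  0.      0.      1.   ]]
side [ 122.187  761.923 1182.877] [ 0.245 -0.579 -0.778] [[492.063   0.    310.489]
 [  0.    492.063 197.405]
 [  0.      0.      1.   ]]
wrist [ 244.479 -605.915  373.764] [-0.301 -0.085 -0.95 ] [[309.707   0.    318.522]
 [  0.    309.707 197.81 ]
 [  0.      0.      1.   ]]
```

View pics/scene0.png

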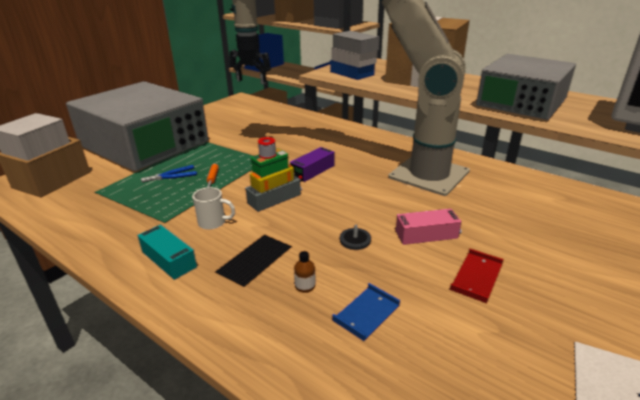

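View pics/side0.png

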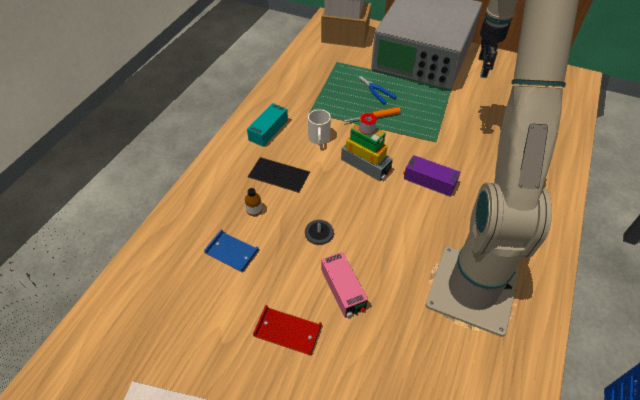

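The scene camera shows the pile at about (268,180), the stand at (355,238), the blue cradle at (367,312), the red cradle at (477,275) and the mat at (254,259). In the side camera, the pile is at (367,145), the stand at (319,232), blue at (231,251), red at (288,330) and the mat at (279,174).

```bash
cat > m.py <<'E'
from h import *
np.set_printoptions(precision=1,suppress=True)
def comp(m,near):
    n,l,s,c=cv2.connectedComponentsWithStats(m.astype(np.uint8))
    i=min((i for i in range(1,n) if s[i,4]>25),key=lambda i:np.hypot(*(c[i]-near)))
    return (l==i).astype(np.uint8)
def rect(d,m,z):
    c=max(cv2.findContours(m,cv2.RETR_EXTERNAL,cv2.CHAIN_APPROX_NONE)[0],key=len)[:,0]
    P=np.array([onz(d,p,z)[:2] for p in c],np.float32)
    r=cv2.minAreaRect(P);b=cv2.boxPoints(r)
    e=b[1]-b[0],b[2]-b[1];L=max(e,key=np.linalg.norm)
    return np.array(r[0]),sorted(r[1]),np.degrees(np.arctan2(L[1],L[0]))%180,c
if __name__=='__main__':
  near=dict(side=dict(mat=(279,174),blue=(231,251),red=(288,330),stand=(319,232),reel=(368,122),box=(366,138),met=(366,150),bot=(253,205),mug=(319,126)),
          scene=dict(mat=(254,259),blue=(367,312),red=(477,275),stand=(355,238),reel=(267,147),box=(269,164),met=(272,180),bot=(304,273),mug=(209,208)))
  Z=dict(mat=4,blue=6,red=6,stand=12,reel=196,box=150,met=102)
  for n in('side','scene'):
    d=load(n);hsv=cv2.cvtColor(d['image'],cv2.COLOR_RGB2HSV);H,S,V=[hsv[...,i].astype(int) for i in range(3)]
    M=dict(mat=V<50,blue=(H>100)&(H<125)&(S>120),red=((H<6)|(H>174))&(S>150)&(V>60),stand=(V<80)&(S<120),box=(H>50)&(H<75)&(S>130),met=(H>20)&(H<30)&(S>170)&(V>110))
    M['reel']=M['red']
    for k in M:
        try:
            m=comp(M[k],near[n][k]);c,wh,a,ct=rect(d,m,Z[k]);print(n,k,c,np.array(wh),round(a,1),'px',m.sum(),ct.min(0),ct.max(0))
        except Exception as e: print(n,k,e)
  for n,(x0,x1,y0,y1) in dict(side=(335,405,105,185),scene=(235,310,125,215)).items():
    d=load(n);cv2.imwrite(f'pics/c_{n}.png',cv2.resize(cv2.cvtColor(d['image'][y0:y1,x0:x1],cv2.COLOR_RGB2BGR),None,fx=6,fy=6,interpolation=cv2.INTER_CUBIC))
  a=cv2.imread('pics/c_side.png');b=cv2.imread('pics/c_scene.png');h=max(a.shape[0],b.shape[0])
  f=lambda i:cv2.copyMakeBorder(i,0,h-i.shape[0],0,0,cv2.BORDER_CONSTANT)
  cv2.imwrite('pics/pile.png',np.hstack([f(a)[:,:400],f(b)])if 0 else cv2.resize(np.hstack([f(a),f(b)]),None,fx=.9,fy=.9))
E
python3 m.py
```

```text
side mat [ 659.6 -160.9] [ 88.2 174.7] 2.7 px 1101 [249 158] [308 191]
side blue [652.6 155.2] [ 85.4 133.6] 175.0 px 1116 [205 230] [257 270]
side red [401.7 305.3] [ 85.7 155.8] 5.5 px 1858 [253 306] [320 354]
side stand [447.8   0.6] [79.2 83.4] 152.3 px 510 [305 220] [333 244]
side box [ 414.7 -274.7] [ 81.7 101.2] 13.5 px 351 [351 129] [384 151]
side met [ 425.9 -272.7] [ 44.7 127.2] 168.4 px 290 [346 139] [380 164]
side reel [ 427.9 -318.9] [45.8 46. ] 76.2 px 125 [360 113] [376 124]
scene mat [ 661.5 -159. ] [ 87.6 173.3] 2.4 px 1594 [217 236] [288 285]
scene blue [645.1 156.1] [ 84.4 136.1] 175.2 px 1760 [334 285] [398 338]
scene red [393.1 307.1] [ 80.6 169.2] 5.1 px 1636 [451 250] [501 301]
scene stand [454.5   1.1] [76.8 82.5] 36.0 px 478 [340 229] [369 248]
scene box [ 473.4 -281.8] [114.3 119.8] 43.2 px 506 [245 154] [286 175]
scene met [ 449.7 -268.8] [ 97.1 128. ] 151.5 px 340 [250 167] [292 190]
scene reel [ 430.9 -316.7] [44.7 54.6] 36.1 px 105 [258 137] [274 145]
```

View pics/pile.png

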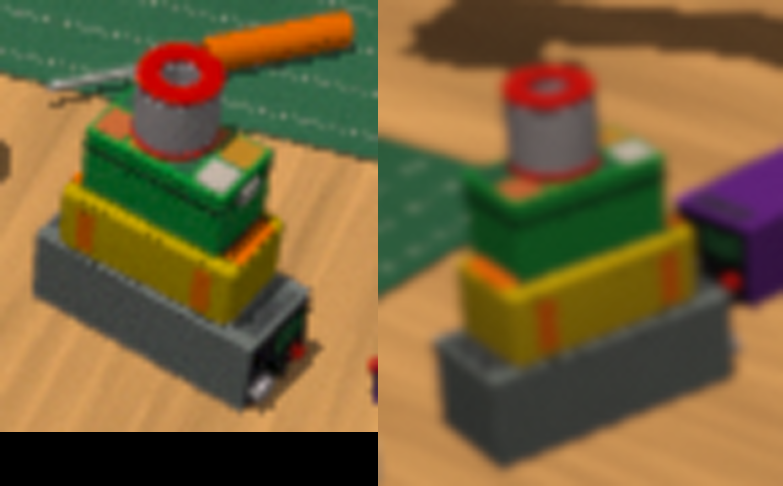

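View pics/wrist0.png

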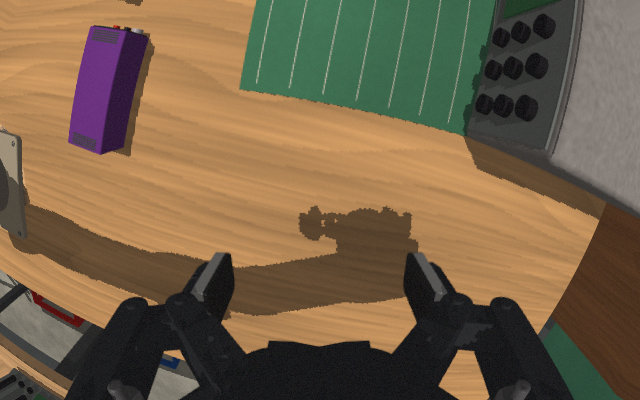

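Crops: the pile's long axis runs the same way for all three boxes. The PSU front panel faces the lower right of the side view, towards purple. The wrist view doesn't show the pile yet. Next I'll turn the corner pixels I read off the crops into points.

```bash
cat >> h.py <<'E'
def rows(goal,yaw,n=None,start=None):
    """shift rows (tool frame) to reach goal xyz, yaw deg; prints units totals"""
    s=readout.read_state();p=np.array(s['eef_pos']) if start is None else np.array(start[0]);
    R=Ro.from_euler('xyz',s['tool_rot']);y0=np.degrees(s['tool_rot'][2])
    Rg=Ro.from_euler('xyz',[-np.pi/2,0,np.radians(yaw)])
    dl=R.inv().apply(np.array(goal)-p)/40; rv=np.degrees((R.inv()*Rg).as_rotvec())/5
    print('pose',np.round(p,1),'yaw',round(y0,2),'| total units shift',np.round(dl,2),'turn',np.round(rv,2))
E
python3 - <<'E'
from h import *
np.set_printoptions(precision=1,suppress=True)
C=dict(box=(150,dict(side=[(84,143),(222,190),(272,150)],scene=[(465,180),(515,213),(663,155)])),
met=(102,dict(side=[(63,185),(232,262),(283,222)],scene=[(460,258),(520,293),(697,230)])),
psu=(56,dict(side=[(35,233),(242,345),(308,290)],scene=[(438,338),(507,380),(733,300)])))
for k,(z,v) in C.items():
  for n,pts in v.items():
    d=load(n);o=(335,105) if n=='side' else (235-378/5.4,125)
    P=[onz(d,(u/5.4+o[0]-.4,w/5.4+o[1]-.4),z)[:2] for u,w in pts]
    a,b=P[1]-P[0],P[2]-P[1]
    print(k,n,*P,'len',np.linalg.norm(a),np.linalg.norm(b),'yaw',np.degrees(np.arctan2(a[1],a[0])),np.degrees(np.arctan2(b[1],b[0])),'ctr',(P[0]+P[2])/2)
for n,mug,bot in(('side',(319,141),(253,213)),('scene',(209,224),(304,288))):
  d=load(n);print(n,'mug',onz(d,mug,0),'bottle',onz(d,bot,0))
rows((420,-330,380),-105)
E
```

```text
box side [ 472.2 -292.5] [ 388.5 -288.2] [ 373.6 -330. ] len 83.84414755748237 44.35299417459876 yaw 177.0777004893232 -109.65145136521066 ctr [ 422.9 -311.2]
box scene [ 468.5 -344.8] [ 480.8 -297.2] [ 384.8 -281. ] len 49.16125709931204 97.42761508515676 yaw 75.5535480403242 170.37941631137602 ctr [ 426.6 -312.9]
met side [ 486.7 -303.4] [ 376.2 -284.2] [ 360.1 -326.4] len 112.19538305992054 45.143823826117 yaw 170.11325248352662 -110.8702448193392 ctr [ 423.4 -314.9]
met scene [ 470.2 -353.1] [ 479.6 -300.2] [ 370.8 -271.7] len 53.67724744876911 112.46022970764525 yaw 79.96399163598541 165.28993647980323 ctr [ 420.5 -312.4]
psu side [ 502.4 -303.9] [ 359.7 -268. ] [ 338.8 -325.1] len 147.159166783365 60.731167747657416 yaw 165.9118062218533 -110.05218035181771 ctr [ 420.6 -314.5]
psu scene [ 483.9 -362.1] [ 494.  -300.9] [ 357.  -259.7] len 62.04270214812142 143.1275354175073 yaw 80.60878847750766 163.2691338505251 ctr [ 420.4 -310.9]
side mug [ 602.6 -356.3    0. ] bottle [660.6   9.6   0. ]
scene mug [ 624.  -371.4    0. ] bottle [667.5   2.8   0. ]
pose [ 170.  -626.9  230.6] yaw -74.83 | total units shift [-5.5 -3.7  8. ] turn [ 0.  6. -0.]
```

Request:
apply_moves(
  commands=[
    [[0,-0.9,0,0,1,0],[0,-0.9,0,0,1,0],[0,-0.9,0,0,1,0],[0,-0.9,0,0,1,0],[0,0,0,0,1,0],[0,0,0,0,1,0],[0,0,0,0,0,0]],
  ],
)

```text
clock: 0.73
eef_pos: [169.4, -625.3, 377.7]
tool_rot: [-1.576, 0.009, -1.854]
force: [0.4, 0.4, 0.1]
width: 85.2
```

```bash
python3 -c "
from h import *
rows((420,-330,380),-102)"
```

```text
pose [ 169.4 -625.3  377.7] yaw -106.25 | total units shift [-8.84  0.    3.95] turn [ 0.05 -0.85 -0.1 ]
```

Request:
apply_moves(
  commands=[
    [[-0.88,0,0.4,0,0,0],[-0.88,0,0.4,0,0,0],[-0.88,0,0.4,0,0,0],[-0.88,0,0.4,0,0,0],[-0.88,0,0.4,0,0,0],[-0.88,0,0.4,0,0,0],[-0.88,0,0.4,0,0,0],[-0.88,0,0.4,0,0,0]],
  ],
)

```text
clock: 1.4
eef_pos: [366.3, -386.2, 371.2]
tool_rot: [-1.59, 0.008, -1.853]
force: [1.3, -0.2, 0.2]
width: 85.4
```

Request:
apply_moves(
  commands=[
    [[-0.88,0,0.4,0,0,0],[-0.88,0,0.4,0,0,0],[0,0,0,0,-0.85,0],[0,0,0,0,0,0]],
  ],
)

```text
clock: 1.73
eef_pos: [424.8, -312.5, 368.5]
tool_rot: [-1.591, 0.017, -1.748]
force: [-0.1, -0.6, -0.3]
width: 85.5
```

```bash
python3 -c "
from h import *
d=grab('wrist','wrist1');s=readout.read_state();print(s['eef_pos'],s['tool_rot'],s['qpos'],ray(d,(320,200),1))"
```

```text
[ 425.50772493 -311.53384929  368.33794391] [-1.59056875  0.01914998 -1.75058386] [ 0.53303627  0.33351182  0.07342166  1.63247389 -0.03575738  1.20255682
 -1.13434941] (array([ 503.10465956, -328.6957048 ,  510.11405071]), array([-0.32517915,  0.06983154, -0.94307056]))
```

View pics/wrist1.png

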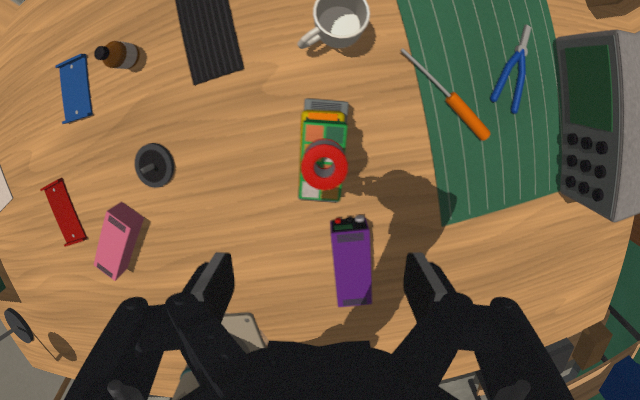

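The wrist view shows the pile from above, with the reel's red flange at about (325,166), box and meter below it, and purple beyond at (352,260).

```bash
python3 - <<'E'
from h import *
np.set_printoptions(precision=1,suppress=True)
d=load('wrist');hsv=cv2.cvtColor(d['image'],cv2.COLOR_RGB2HSV);H,S,V=[hsv[...,i].astype(int) for i in range(3)]
m=(((H<6)|(H>174))&(S>170)&(V>100)).astype(np.uint8);m[:130]=0;m[200:]=0;m[:,:290]=0;m[:,360:]=0
c=max(cv2.findContours(m,cv2.RETR_EXTERNAL,cv2.CHAIN_APPROX_NONE)[0],key=len)[:,0]
P=np.array([onz(d,p,196,True)[:2] for p in c],np.float32);print(cv2.minEnclosingCircle(P),cv2.minAreaRect(P),c.min(0),c.max(0))
g=((H>45)&(H<80)&(S>120)).astype(np.uint8);g[:100]=0;g[215:]=0;g[:,:290]=0;g[:,356:]=0
c=max(cv2.findContours(g,cv2.RETR_EXTERNAL,cv2.CHAIN_APPROX_NONE)[0],key=len)[:,0]
P=np.array([onz(d,p,150,True)[:2] for p in c],np.float32);print('box',cv2.minAreaRect(P),c.min(0),c.max(0))
rows((429,-317,250),-102)
E
```

```text
((429.96295166015625, -316.36859130859375), 24.341646194458008) ((429.9734802246094, -316.36712646484375), (47.08988952636719, 48.254600524902344), 80.2276840209961) [302 144] [347 189]
box ((452.6689147949219, -319.65692138671875), (51.63307571411133, 44.38422393798828), 76.44058990478516) [301 119] [347 156]
pose [ 425.5 -311.5  368.3] yaw -100.3 | total units shift [0.2 3.  0.2] turn [ 0.2  0.3 -0.2]
```

Request:
apply_moves(
  commands=[
    [[0.1,0.9,0.1,0.2,0.3,-0.2],[0.1,0.9,0.1,0,0,0],[0,0.9,0,0,0,0],[0,0,0,0,0,0]],
  ],
)

```text
clock: 2.12
eef_pos: [430.5, -324.3, 258.6]
tool_rot: [-1.568, -0.003, -1.784]
force: [-1.9, 1.5, -0.1]
width: 85.3
```

```bash
python3 -c "
from h import *
rows((429.7,-317,160),-102.5)"
```

```text
pose [ 430.5 -324.3  258.6] yaw -102.24 | total units shift [-0.18  2.46 -0.07] turn [-0.04  0.05  0.04]
```

Request:
apply_moves(
  commands=[
    [[-0.18,0,-0.07,-0.04,0.05,0.04],[0,0.7,0,0,0,0],[0,0.7,0,0,0,0],[0,0.6,0,0,0,0],[0,0.46,0,0,0,0],[0,0,0,0,0,0]],
  ],
)

```text
clock: 2.62
eef_pos: [431.0, -323.0, 166.4]
tool_rot: [-1.561, -0.004, -1.801]
force: [-0.4, -0.2, -0.1]
width: 85.7
```

Request:
apply_moves(
  commands=[
    [[0,0,0,0,0,0],[0,0,0,0,0,0],[0,0,0,0,0,0],[0,0,0,0,0,0],[0,0,0,0,0,0],[0,0,0,0,0,0]],
  ],
  claw=40,
)

```text
clock: 3.12
eef_pos: [434.3, -325.7, 174.9]
tool_rot: [-1.55, -0.008, -1.804]
force: [-0.1, -0.1, -2.5]
width: 48.0
```

```bash
python3 -c "
from h import *
rows((429.7,-317,200),-102.5);grab('wrist','w2')"
```

```text
pose [ 434.3 -325.7  174.9] yaw -103.36 | total units shift [-0.18 -0.63 -0.15] turn [-0.23 -0.17  0.09]
```

View pics/w2.png

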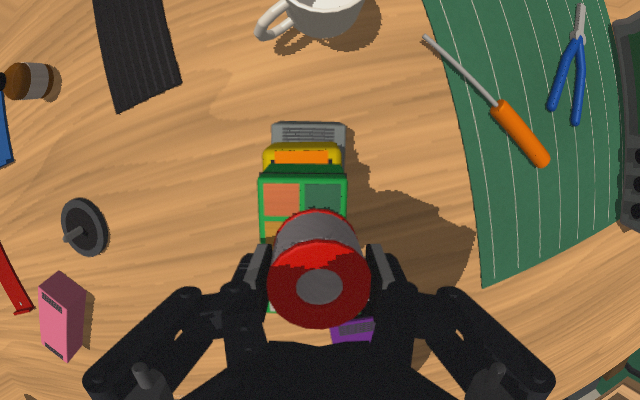

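The reel is between the fingers at about (320,268), but the tool drifted up to z 175 while closing, so the grip is high. I'll open, check and regrip lower.

Request:
apply_moves(
  commands=[
    [[0,0,0,0,0,0],[0,0,0,0,0,0],[0,0,0,0,0,0],[0,0,0,0,0,0]],
  ],
  claw=85,
)

```text
clock: 3.5
eef_pos: [434.8, -326.6, 175.8]
tool_rot: [-1.548, -0.009, -1.804]
force: [0.6, -0.3, 1.5]
width: 85.1
```

```bash
cat > reel.py <<'E'
from h import *
import sys
np.set_printoptions(precision=1,suppress=True)
d=grab('wrist');hsv=cv2.cvtColor(d['image'],cv2.COLOR_RGB2HSV);H,S,V=[hsv[...,i].astype(int) for i in range(3)]
m=(((H<6)|(H>174))&(S>150)&(V>60)).astype(np.uint8);m[:,:220]=0;m[:,420:]=0
c=max(cv2.findContours(m,cv2.RETR_EXTERNAL,cv2.CHAIN_APPROX_NONE)[0],key=len)[:,0]
P=np.array([onz(d,p,float(sys.argv[1]),True)[:2] for p in c],np.float32);print(cv2.minEnclosingCircle(P),c.min(0),c.max(0))
d=grab('side');hsv=cv2.cvtColor(d['image'],cv2.COLOR_RGB2HSV);H,S,V=[hsv[...,i].astype(int) for i in range(3)]
rows((429.7,-317,158),-102.5)
E
python3 reel.py 196
```

```text
((429.8448791503906, -323.2857971191406), 24.997257232666016) [264 236] [365 323]
pose [ 434.7 -326.5  175.7] yaw -103.39 | total units shift [-0.2  0.4 -0.2] turn [-0.2 -0.2  0.1]
```

Request:
apply_moves(
  commands=[
    [[-0.05,0,-0.14,-0.25,0,0.1],[0,0.25,0,0,0,0],[0,0.25,0,0,0,0],[0,0,0,0,0,0]],
  ],
)

```text
clock: 3.93
eef_pos: [430.2, -323.6, 154.1]
tool_rot: [-1.569, -0.001, -1.804]
force: [-0.2, -0.4, 0.4]
width: 85.2
```

```bash
python3 -c "
from h import *
rows((429.8,-323.3,157),-103.2)"
```

```text
pose [ 430.2 -323.6  154.1] yaw -103.38 | total units shift [-0.   -0.07 -0.01] turn [-0.02 -0.04  0.01]
```

Request:
apply_moves(
  commands=[
    [[0,-0.05,0,0,0,0],[0,0,0,0,0,0],[0,0,0,0,0,0]],
  ],
  claw=40,
)

```text
clock: 4.18
eef_pos: [429.5, -323.1, 154.5]
tool_rot: [-1.571, 0.0, -1.804]
force: [-0.5, 0.2, 0.2]
width: 51.3
```

Request:
apply_moves(
  commands=[
    [[0,0,0,0,0,0],[0,0,0,0,0,0],[0,0,0,0,0,0]],
  ],
)

```text
clock: 4.43
eef_pos: [429.6, -323.4, 154.9]
tool_rot: [-1.57, -0.0, -1.805]
force: [-0.6, 0.4, -2.1]
width: 48.2
```

```bash
python3 reel.py 196
```

```text
((429.8595275878906, -323.3739318847656), 25.30495834350586) [259 246] [378 343]
pose [ 429.6 -323.4  154.9] yaw -103.39 | total units shift [-0.2 -0.1 -0. ] turn [-0.  -0.2  0. ]
```

Request:
apply_moves(
  commands=[
    [[0,-0.2,0,0,0,0],[0,-0.4,0,0,0,0],[0,-0.6,0,0,0,0],[0,-0.7,0,0,0,0],[-0.5,0,-0.1,0,0,0],[-0.8,0,-0.15,0,0,0],[-0.8,0,-0.15,0,0,0],[-0.8,0,-0.15,0,0,0]],
  ],
)

```text
clock: 5.2
eef_pos: [433.5, -210.5, 236.8]
tool_rot: [-1.569, -0.005, -1.82]
force: [0.4, 0.2, -2.6]
width: 47.7
```

Request:
apply_moves(
  commands=[
    [[-0.8,0,-0.15,0,0,0],[-0.8,0,-0.15,0,0,0],[-0.8,0,-0.15,0,0,0],[-0.5,0,-0.1,0,0,0],[-0.2,0,0,0,0,0],[0,0,0,0,0,0]],
  ],
)

```text
clock: 5.7
eef_pos: [442.0, -71.3, 239.5]
tool_rot: [-1.567, -0.001, -1.81]
force: [0.4, -0.8, -2.1]
width: 47.7
```

```bash
python3 reel.py 236; python3 - <<'E'
from h import *
np.set_printoptions(precision=1,suppress=True)
rows((451,1,230),-103)
s=grab('scene');w=load('wrist');sd=load('side')
a=sd['image'][205:255,295:345];b=s['image'][215:255,330:380]
f=lambda i:cv2.resize(cv2.cvtColor(i,cv2.COLOR_RGB2BGR),(400,400 if i.shape[0]==50 else 320),interpolation=cv2.INTER_CUBIC)
A=f(a);B=cv2.copyMakeBorder(f(b),0,80,0,0,cv2.BORDER_CONSTANT)
cv2.imwrite('pics/st.png',np.hstack([A,B]))
cv2.imwrite('pics/w3.png',cv2.cvtColor(w['image'],cv2.COLOR_RGB2BGR))
E
```

```text
((409.8641052246094, -63.487632751464844), 36.22982406616211) [259 246] [378 343]
pose [441.7 -74.  239.4] yaw -103.91 | total units shift [6.  2.  1.2] turn [-0.  -0.3  0. ]
pose [441.7 -74.  239.4] yaw -103.91 | total units shift [-1.9  0.2 -0.2] turn [-0.  -0.2  0. ]
```

View pics/w3.png

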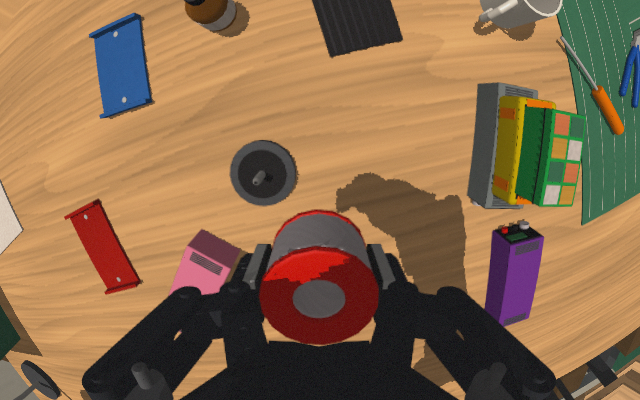

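View pics/st.png

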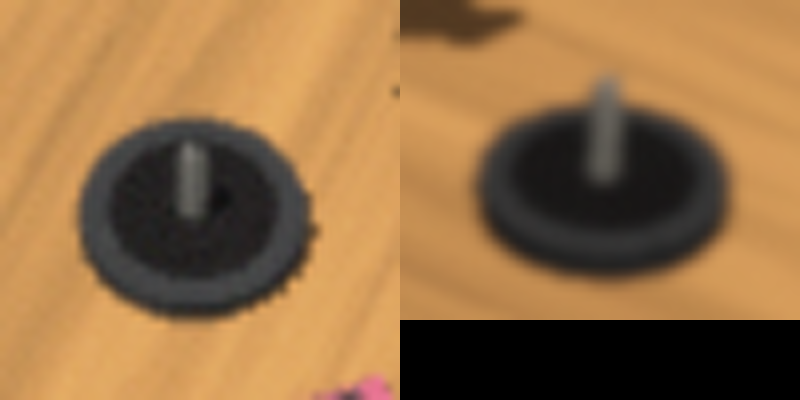

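The wrist view shows the stand at (264,173) with its spindle from (257,183) to (262,175), the blue cradle at (122,66), red at (104,247) and the pile undisturbed. Next I'll work out the spindle axis from all three cameras.

```bash
python3 - <<'E'
from h import *
np.set_printoptions(precision=1,suppress=True)
w=load('wrist');sd=load('side');sc=load('scene')
print('tip side',onz(sd,(318.3,222.6),51),'scene',onz(sc,(355.7,224),51))
print('base side',onz(sd,(318.5,231.5),12),'scene',onz(sc,(355.1,237.4),12))
for n,d,bx in(('wrist',w,(222,305,132,212)),('side',sd,(300,340,212,250)),('scene',sc,(335,375,226,252))):
    im=d['image'].astype(int);x0,x1,y0,y1=bx
    m=np.zeros(im.shape[:2],np.uint8);c=im[y0:y1,x0:x1]
    m[y0:y1,x0:x1]=((c.max(2)-c.min(2)<30)&(c.max(2)<130))
    m=cv2.morphologyEx(m,cv2.MORPH_OPEN,np.ones((3,3)) if n=='wrist' else np.ones((1,1)))
    c=max(cv2.findContours(m,cv2.RETR_EXTERNAL,cv2.CHAIN_APPROX_NONE)[0],key=len)[:,0]
    for z in(0,12):
        P=np.array([onz(d,p,z,n=='wrist')[:2] for p in c],np.float32);print(n,z,cv2.minEnclosingCircle(P),cv2.fitEllipse(P))
c,v=ray(w,(262,175),True);print('wrist tip',onz(w,(262,175),51,True),'base',onz(w,(257,184),12,True))
hsv=cv2.cvtColor(w['image'],cv2.COLOR_RGB2HSV);H,S,V=[hsv[...,i].astype(int) for i in range(3)]
for k,m,z,b in(('blue',(H>100)&(H<125)&(S>120),6,(80,160,0,130)),('red',((H<6)|(H>174))&(S>150),6,(50,160,180,310))):
    m=m.astype(np.uint8);q=np.zeros_like(m);q[b[2]:b[3],b[0]:b[1]]=m[b[2]:b[3],b[0]:b[1]]
    c=max(cv2.findContours(q,cv2.RETR_EXTERNAL,cv2.CHAIN_APPROX_NONE)[0],key=len)[:,0]
    for z in(6,18):print(k,z,cv2.minAreaRect(np.array([onz(w,p,z,True)[:2] for p in c],np.float32)))
E
```

```text
tip side [450.6  -3.5  51. ] scene [446.4  -2.5  51. ]
base side [448.5  -0.7  12. ] scene [450.9   0.   12. ]
wrist 0 ((446.7620544433594, 1.7220224142074585), 43.639312744140625) ((447.180908203125, 1.7789053916931152), (84.24150848388672, 85.83802032470703), 23.64827537536621)
wrist 12 ((448.94610595703125, -1.1207925081253052), 42.272335052490234) ((449.351806640625, -1.0657248497009277), (81.60270690917969, 83.14921569824219), 23.648279190063477)
side 0 ((451.39971923828125, -9.04013442993164), 43.16062545776367) ((451.447265625, -8.844945907592773), (80.85797119140625, 84.03118133544922), 32.51765441894531)
side 12 ((448.0599670410156, -1.2189226150512695), 42.72280502319336) ((448.1070251464844, -1.0256900787353516), (80.03768920898438, 83.1787109375), 32.51765823364258)
scene 0 ((435.7645263671875, -11.07675552368164), 50.19711685180664) ((439.2778625488281, -7.979058742523193), (77.29015350341797, 90.78466033935547), 120.78076934814453)
scene 12 ((449.5721130371094, -2.459545850753784), 49.33258819580078) ((453.02490234375, 0.5848187804222107), (75.95902252197266, 89.22113037109375), 120.78075408935547)
wrist tip [454.5  -9.5  51. ] base [437.6   9.4  12. ]
blue 6 ((652.3348388671875, 164.20831298828125), (94.83272552490234, 134.1680145263672), 85.2117919921875)
blue 18 ((648.0118408203125, 156.1494903564453), (91.81487274169922, 129.8984832763672), 85.21179962158203)
red 6 ((396.2351989746094, 313.8829345703125), (158.3053741455078, 100.96511840820312), 4.9222493171691895)
red 18 ((400.0618591308594, 301.06109619140625), (153.26766967773438, 97.75213623046875), 4.922266483306885)
```

Request:
apply_moves(
  commands=[
    [[-0.6,0.2,-0.07,0,0,0],[-0.6,0.2,-0.07,0,0,0],[-0.5,0.3,-0.07,0,0,0],[-0.1,0.8,0,0,-0.1,0],[0,0.8,0,0,0,0],[0,0.6,0,0,0,0],[0,0,0,0,0,0]],
  ],
)

```text
clock: 6.43
eef_pos: [458.3, -17.1, 121.4]
tool_rot: [-1.554, -0.007, -1.832]
force: [-2.0, 0.3, -0.9]
width: 48.1
```

```bash
python3 -c "
from h import *
rows((449,-1,60),-103)"
```

```text
pose [458.3 -17.1 121.4] yaw -104.96 | total units shift [-0.34  1.53 -0.35] turn [-0.19 -0.39  0.08]
```

Request:
apply_moves(
  commands=[
    [[-0.34,0,-0.35,-0.19,-0.39,0.08],[0,0.6,0,0,0,0],[0,0.5,0,0,0,0],[0,0,0,0,0,0]],
  ],
)

```text
clock: 6.77
eef_pos: [450.7, -5.3, 78.6]
tool_rot: [-1.568, -0.001, -1.805]
force: [0.2, -0.9, -2.2]
width: 47.9
```

```bash
python3 -c "
from h import *
rows((449,-1,60),-103)"
```

```text
pose [450.7  -5.3  78.6] yaw -103.42 | total units shift [-0.1   0.47 -0.07] turn [-0.03 -0.08  0.01]
```

Request:
apply_moves(
  commands=[
    [[-0.1,0,-0.07,0,0,0],[0,0.3,0,0,0,0],[0,0,0,0,0,0]],
  ],
)

```text
clock: 7.02
eef_pos: [451.0, -2.2, 70.2]
tool_rot: [-1.564, -0.001, -1.809]
force: [-0.6, -0.4, -2.3]
width: 48.1
```

```bash
python3 -c "
from h import *
rows((449,-1,18),-103)
a=grab('side')['image'][180:250,285:355];b=grab('scene')['image'][190:260,320:390]
cv2.imwrite('pics/st2.png',cv2.resize(cv2.cvtColor(np.hstack([a,b]),cv2.COLOR_RGB2BGR),None,fx=5.7,fy=5.7,interpolation=cv2.INTER_CUBIC))"
```

```text
pose [451.   -2.2  70.2] yaw -103.63 | total units shift [-0.02  1.3  -0.06] turn [-0.08 -0.13  0.01]
```

View pics/st2.png

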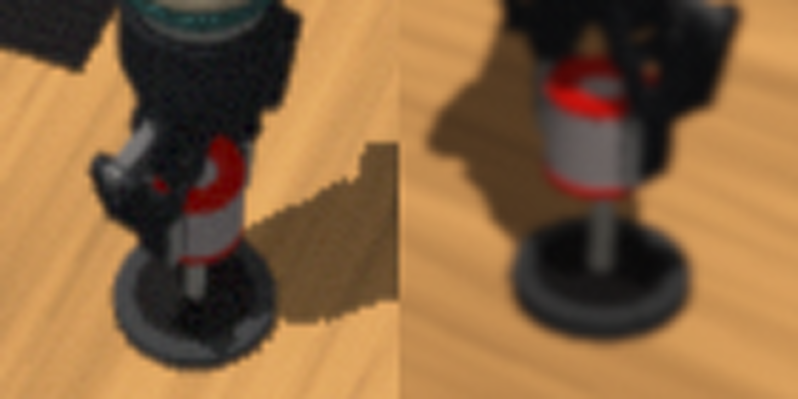

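The reel hangs over the spindle in both views, possibly a little left in the scene view (reel middle at about 592, spindle at about 602 in the crop). I'll check that with numbers.

```bash
python3 - <<'E'
from h import *
np.set_printoptions(precision=1,suppress=True)
sc=load('scene');sd=load('side')
th=np.linspace(0,6.28,60)
for n,d in(('scene',sc),('side',sd)):
    for z in (65.3,111.3):
        p=proj(d,[(451+25*np.cos(t),-2.2+25*np.sin(t),z) for t in th]);print(n,z,'exp',p.min(0),p.max(0))
    hsv=cv2.cvtColor(d['image'],cv2.COLOR_RGB2HSV);H,S,V=[hsv[...,i].astype(int) for i in range(3)]
    m=(((H<6)|(H>172))&(S>130)&(V>50));x0,x1,y0,y1=(335,370,195,232) if n=='scene' else (300,335,200,235)
    ys,xs=np.nonzero(m[y0:y1,x0:x1]);ys+=y0;xs+=x0;print('red',xs.min(),xs.max(),ys.min(),ys.max(),[ (y,xs[ys==y].min(),xs[ys==y].max()) for y in sorted(set(ys))])
E
```

```text
scene 65.3 exp [345.2 214.9] [364.8 225.9]
scene 111.3 exp [345.5 199.8] [365.6 210.5]
red 345 364 200 224 [(np.int64(200), np.int64(350), np.int64(356)), (np.int64(201), np.int64(348), np.int64(356)), (np.int64(202), np.int64(347), np.int64(357)), (np.int64(203), np.int64(346), np.int64(364)), (np.int64(204), np.int64(345), np.int64(351)), (np.int64(205), np.int64(345), np.int64(352)), (np.int64(206), np.int64(345), np.int64(354)), (np.int64(207), np.int64(346), np.int64(359)), (np.int64(208), np.int64(347), np.int64(359)), (np.int64(209), np.int64(348), np.int64(359)), (np.int64(210), np.int64(351), np.int64(359)), (np.int64(220), np.int64(346), np.int64(346)), (np.int64(221), np.int64(346), np.int64(348)), (np.int64(222), np.int64(347), np.int64(350)), (np.int64(223), np.int64(349), np.int64(359)), (np.int64(224), np.int64(352), np.int64(358))]
side 65.3 exp [309.2 212.9] [326.9 227.1]
side 111.3 exp [309.  202.8] [327.2 217.2]
red 312 327 204 226 [(np.int64(204), np.int64(322), np.int64(324)), (np.int64(205), np.int64(322), np.int64(326)), (np.int64(206), np.int64(321), np.int64(326)), (np.int64(207), np.int64(321), np.int64(327)), (np.int64(208), np.int64(323), np.int64(327)), (np.int64(209), np.int64(323), np.int64(327)), (np.int64(210), np.int64(323), np.int64(327)), (np.int64(211), np.int64(312), np.int64(327)), (np.int64(212), np.int64(312), np.int64(327)), (np.int64(213), np.int64(312), np.int64(326)), (np.int64(214), np.int64(318), np.int64(325)), (np.int64(215), np.int64(317), np.int64(324)), (np.int64(216), np.int64(317), np.int64(323)), (np.int64(217), np.int64(318), np.int64(319)), (np.int64(222), np.int64(326), np.int64(326)), (np.int64(223), np.int64(325), np.int64(326)), (np.int64(224), np.int64(324), np.int64(324)), (np.int64(225), np.int64(317), np.int64(323)), (np.int64(226), np.int64(318), np.int64(321))]
```

Request:
apply_moves(
  commands=[
    [[0,0.1,-0.04,-0.08,-0.1,0],[0,0.3,0,0,0,0],[0,0.3,0,0,0,0],[0,0,0,0,0,0]],
  ],
)

```text
clock: 7.45
eef_pos: [453.7, -1.5, 46.9]
tool_rot: [-1.561, 0.002, -1.798]
force: [-0.0, -0.3, -2.3]
width: 47.9
```

```bash
python3 -c "
from h import *
rows((449.5,-1.3,18),-103)"
```

```text
pose [453.7  -1.5  46.9] yaw -103.02 | total units shift [ 0.02  0.72 -0.11] turn [-0.11 -0.   -0.03]
```

Request:
apply_moves(
  commands=[
    [[0,0.1,-0.1,-0.1,0,0],[0,0.2,-0.02,0,0,0],[0,0.2,-0.02,0,0,0],[0,0.1,0,0,0,0],[0,0,0,0,0,0]],
  ],
)

```text
clock: 7.87
eef_pos: [447.7, -1.4, 31.0]
tool_rot: [-1.575, -0.002, -1.797]
force: [-1.2, 0.4, -2.4]
width: 47.9
```

```bash
python3 -c "
from h import *
rows((449.5,-1.3,17),-103)"
```

```text
pose [447.7  -1.4  31. ] yaw -102.98 | total units shift [-0.01  0.35  0.04] turn [0.05 0.   0.02]
```

Request:
apply_moves(
  commands=[
    [[0,0.15,0.03,0,0,0],[0,0.15,0,0,0,0],[0,0.1,0,0,0,0],[0,0,0,0,0,0]],
  ],
)

```text
clock: 8.2
eef_pos: [450.1, -2.8, 17.3]
tool_rot: [-1.571, -0.004, -1.798]
force: [-0.8, -0.8, -3.4]
width: 48.0
```

```bash
python3 -c "
from h import *
rows((449.5,-1.3,17),-103)"
```

```text
pose [450.1  -2.8  17.3] yaw -103.01 | total units shift [-0.03  0.01 -0.02] turn [ 0.01 -0.    0.05]
```

Request:
apply_moves(
  commands=[
    [[-0.03,0.08,-0.02,0,0,0],[0,0.04,0,0,0,0],[0,0,0,0,0,0]],
  ],
)

```text
clock: 8.45
eef_pos: [450.9, -3.4, 17.9]
tool_rot: [-1.565, -0.008, -1.799]
force: [0.7, -0.2, -2.4]
width: 47.9
```

Request:
apply_moves(
  commands=[
    [[-0.03,0.2,-0.03,-0.05,0,0.05]],
  ],
)

```text
clock: 8.53
eef_pos: [451.8, -3.2, 13.6]
tool_rot: [-1.563, -0.007, -1.8]
force: [-10.5, -4.0, 100.2]
width: 48.0
```

```bash
python3 -c "
from h import *
rows((449.5,-1.3,17),-103)"
```

```text
pose [451.8  -3.2  13.6] yaw -103.14 | total units shift [-0.03 -0.09 -0.07] turn [-0.09 -0.03  0.08]
```

Request:
apply_moves(
  commands=[
    [[0,0,0,0,0,0],[0,0,0,0,0,0],[0,0,0,0,0,0],[0,0,0,0,0,0]],
  ],
  claw=85,
)

```text
clock: 8.87
eef_pos: [454.6, -4.7, 17.3]
tool_rot: [-1.555, -0.009, -1.801]
force: [0.4, -0.5, -0.5]
width: 84.8
```

Request:
apply_moves(
  commands=[
    [[0,-0.2,0,0,0,0],[0,-0.5,0,0,0,0],[0,-0.8,0,0,0,0],[0,-0.8,0,0,0,0],[0,-0.8,0,0,0,0],[0,-0.8,0,0,0,0],[0,-0.8,0,0,0,0],[0,0,0,0,0,0]],
  ],
)

```text
clock: 9.53
eef_pos: [449.8, -0.6, 210.9]
tool_rot: [-1.568, -0.011, -1.797]
force: [0.8, 0.2, 0.4]
width: 85.1
```

```bash
python3 - <<'E'
from h import *
np.set_printoptions(precision=1,suppress=True)
grab('wrist','w4');sd=grab('side');sc=grab('scene')
rows((420,-318,250),-103)
th=np.linspace(0,6.28,60)
for n,d in(('scene',sc),('side',sd)):
    p=proj(d,[(449+25*np.cos(t),-1+25*np.sin(t),58) for t in th]);print(n,'exp top at 449,-1',p.min(0),p.max(0))
    hsv=cv2.cvtColor(d['image'],cv2.COLOR_RGB2HSV);H,S,V=[hsv[...,i].astype(int) for i in range(3)]
    m=(((H<6)|(H>172))&(S>130)&(V>50));x0,x1,y0,y1=(335,370,210,245) if n=='scene' else (300,335,210,245)
    ys,xs=np.nonzero(m[y0:y1,x0:x1]);ys+=y0;xs+=x0
    n_,l,s,c=cv2.connectedComponentsWithStats(m[y0:y1,x0:x1].astype(np.uint8));print(s+[x0,y0,0,0,0])
E
```

```text
pose [446.4  -1.9 206. ] yaw -102.98 | total units shift [ 7.9 -1.   1.1] turn [0.1 0.  0.2]
scene exp top at 449,-1 [346. 217.] [365.5 228.1]
[[ 335  210   35   35 1012]
 [ 345  217   19   12  164]
 [ 345  237   19    6   49]]
side exp top at 449,-1 [309.7 214.9] [327.3 229.1]
[[ 300  210   35   35 1035]
 [ 310  214   18   15  161]
 [ 310  230   16    8   29]]
```

View pics/w4.png

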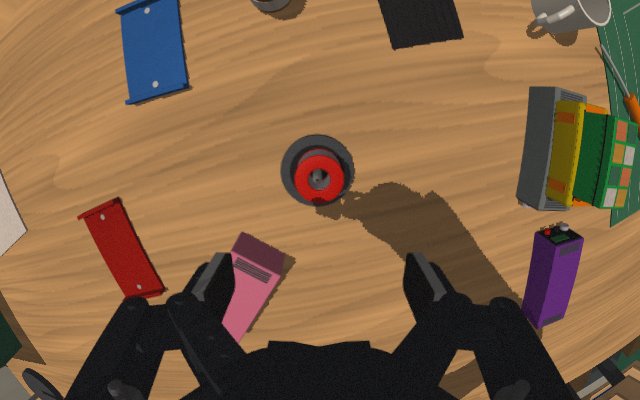

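The reel sits on the stand with the spindle visible in its bore at (318,178), and both fixed cameras agree within 1 px. Now the parts box.

Request:
apply_moves(
  commands=[
    [[0.8,-0.25,0.11,0,0,0.2],[0.8,-0.25,0.11,0,0,0],[0.8,-0.25,0.11,0,0,0],[0.8,-0.25,0.11,0,0,0],[0.8,-0.25,0.11,0,0,0],[0.8,-0.25,0.11,0,0,0],[0.8,-0.25,0.11,0,0,0],[0.8,-0.2,0.11,0,0,0]],
  ],
)

```text
clock: 10.35
eef_pos: [419.9, -257.7, 271.4]
tool_rot: [-1.604, 0.016, -1.77]
force: [1.6, -0.1, 1.0]
width: 84.8
```

Request:
apply_moves(
  commands=[
    [[0.8,-0.2,0.11,0,0,0],[0.8,-0.1,0.1,0,0,0],[0,0,0,0,0,0]],
  ],
)

```text
clock: 10.6
eef_pos: [411.1, -332.7, 277.3]
tool_rot: [-1.612, 0.016, -1.78]
force: [0.2, -1.6, -0.2]
width: 84.8
```

```bash
cat > pile.py <<'E'
# green/yellow/grey box seen from the wrist camera: outline pixels of the top cast on plane z
from h import *
import sys
np.set_printoptions(precision=1,suppress=True)
d=grab('wrist',sys.argv[1])
hsv=cv2.cvtColor(d['image'],cv2.COLOR_RGB2HSV)
rows((420,-318,250),-103)
for z in(150,102,56):
    p=[]
    R=cv2.Rodrigues(d['rvec'])[0];q=R@np.array([422,-314,z])+d['tvec'].ravel();th=np.arctan2(np.hypot(q[0],q[1]),q[2]);u=q[:2]/np.hypot(q[0],q[1])*th*d['mtx'][0,0]+d['mtx'][:2,2];print(z,'expected px of 422,-314',u)
E
python3 pile.py w5
```

```text
pose [ 411.4 -329.1  276.8] yaw -101.83 | total units shift [-0.3  0.7  0.2] turn [ 0.5  0.2 -0.2]
150 expected px of 422,-314 [298.2 174.5]
102 expected px of 422,-314 [301.8 162. ]
56 expected px of 422,-314 [304.5 153. ]
```

View pics/w5.png

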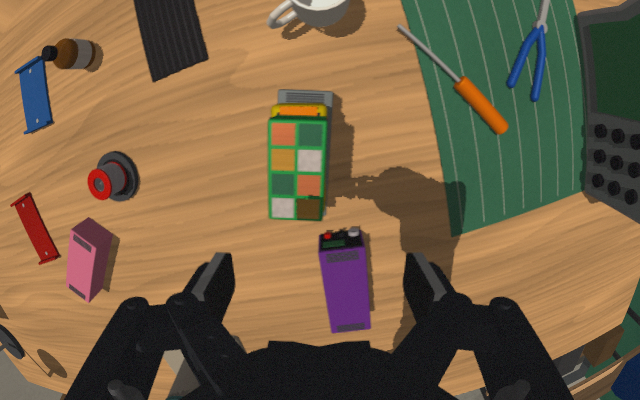

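The box's green top spans from about (268,119) to (326,221), clear on all sides.

```bash
cat > top.py <<'E'
from h import *
np.set_printoptions(precision=1,suppress=True)
def top(d,bx,z,lo,hi,lo2=None):
    hsv=cv2.cvtColor(d['image'],cv2.COLOR_RGB2HSV)
    m=cv2.inRange(hsv,lo,hi);q=np.zeros_like(m);x0,x1,y0,y1=bx;q[y0:y1,x0:x1]=m[y0:y1,x0:x1]
    q=cv2.morphologyEx(q,cv2.MORPH_OPEN,np.ones((2,2)))
    h=cv2.convexHull(cv2.findNonZero(q))[:,0]
    P=np.array([onz(d,p+0.0,z,True)[:2] for p in h],np.float32)
    r=cv2.minAreaRect(P);print('rect',r,'px',h.min(0),h.max(0));return r
E
python3 - <<'E'
from top import *
d=load('wrist')
r=top(d,(255,340,112,228),150,(45,110,40),(80,255,255))
(x,y),(w,h),a=r
rows((x,y,110),-103)
E
```

```text
rect ((425.569580078125, -313.8717956542969), (51.54247283935547, 97.87960815429688), 75.68799591064453) px [269 116] [327 221]
pose [ 411.4 -329.1  276.8] yaw -101.83 | total units shift [-0.4  4.2  0.4] turn [ 0.5  0.2 -0.2]
```

Request:
apply_moves(
  commands=[
    [[-0.4,0,0.4,0.5,0.4,-0.2],[0,0.6,0,0,0,0],[0,0.6,0,0,0,0],[0,0.6,0,0,0,0],[0,0,0,0,0,0]],
  ],
)

```text
clock: 11.07
eef_pos: [429.3, -310.0, 195.3]
tool_rot: [-1.578, 0.008, -1.811]
force: [-1.3, -0.3, -0.3]
width: 85.3
```

```bash
python3 -c "
from h import *
rows((424.5,-313.4,110),-104.3)"
```

```text
pose [ 429.3 -310.   195.3] yaw -103.74 | total units shift [ 0.13  2.13 -0.08] turn [ 0.08  0.11 -0.09]
```

Request:
apply_moves(
  commands=[
    [[0.13,0,-0.08,0.08,0.1,-0.1],[0,0.5,-0.02,0,0,0],[0,0.5,-0.02,0,0,0],[0,0.5,-0.02,0,0,0],[0,0.3,0,0,0,0],[0,0,0,0,0,0]],
  ],
)

```text
clock: 11.57
eef_pos: [423.0, -310.6, 122.8]
tool_rot: [-1.57, -0.002, -1.815]
force: [-1.2, -0.1, 0.4]
width: 85.1
```

```bash
python3 -c "
from h import *
rows((424.5,-313.4,110),-104.3)"
```

```text
pose [ 423.  -310.6  122.8] yaw -104.01 | total units shift [0.06 0.32 0.05] turn [-0.    0.06  0.02]
```

Request:
apply_moves(
  commands=[
    [[0.07,0.2,0.05,0,0.05,0],[0,0.15,0,0,0,0],[0,0,0,0,0,0]],
  ],
)

```text
clock: 11.82
eef_pos: [425.5, -314.5, 110.3]
tool_rot: [-1.567, -0.003, -1.82]
force: [-0.6, 0.7, -0.4]
width: 85.2
```

Request:
apply_moves(
  commands=[
    [[0,0,0,0,0,0],[0,0,0,0,0,0],[0,0,0,0,0,0],[0,0,0,0,0,0],[0,0,0,0,0,0]],
  ],
  claw=42,
)

```text
clock: 12.23
eef_pos: [426.8, -315.0, 112.6]
tool_rot: [-1.564, -0.004, -1.821]
force: [1.1, 0.4, -1.5]
width: 51.5
```

```bash
python3 - <<'E'
from top import *
rows((424.5,-313.4,110),-104.3)
d=grab('wrist')
top(d,(230,420,112,300),150,(45,110,40),(80,255,255))
E
```

```text
pose [ 426.8 -315.   112.6] yaw -104.31 | total units shift [-0.   0.1 -0.1] turn [-0.1 -0.   0.1]
rect ((451.5756530761719, -321.3697509765625), (51.8255729675293, 57.02096939086914), 75.59861755371094) px [250 167] [390 300]
```

Request:
apply_moves(
  commands=[
    [[0,-0.2,0,-0.1,0,0.05],[0,-0.4,0,0,0,0],[0,-0.6,0,0,0,0],[0,-0.8,0,0,0,0],[0,-0.8,0,0,0,0],[0,0,0,0,0,0]],
  ],
)

```text
clock: 12.78
eef_pos: [424.4, -313.7, 226.0]
tool_rot: [-1.582, 0.004, -1.82]
force: [1.2, -0.1, -1.6]
width: 51.3
```

```bash
python3 - <<'E'
from h import *
np.set_printoptions(precision=1,suppress=True)
rows((610,100,230),-95)
sc=grab('scene');sd=grab('side');w=grab('wrist')
# camera poses of w: only current. detect dots
for n,d,B in(('scene',sc,dict(blue=(334,398,285,338),red=(451,503,250,301))),('side',sd,dict(blue=(203,259,228,272),red=(252,322,304,356)))):
  for k,(x0,x1,y0,y1) in B.items():
    im=d['image'][y0:y1,x0:x1];hsv=cv2.cvtColor(im,cv2.COLOR_RGB2HSV)
    col=((hsv[...,0]>95)&(hsv[...,0]<130)&(hsv[...,1]>90)) if k=='blue' else (((hsv[...,0]<8)|(hsv[...,0]>170))&(hsv[...,1]>130))
    ct=max(cv2.findContours(col.astype(np.uint8),cv2.RETR_EXTERNAL,cv2.CHAIN_APPROX_NONE)[0],key=len)
    hull=np.zeros(col.shape,np.uint8);cv2.fillConvexPoly(hull,cv2.convexHull(ct),1);hull=cv2.erode(hull,np.ones((5,5)))
    sat=hsv[...,1].astype(float);med=np.median(sat[hull>0])
    wgt=np.clip(med-sat-35,0,None)*hull
    nn,l,s,c=cv2.connectedComponentsWithStats((wgt>0).astype(np.uint8))
    out=[]
    for i in range(1,nn):
        ys,xs=np.nonzero(l==i);ww=wgt[ys,xs];out.append((ww.sum(),(xs*ww).sum()/ww.sum()+x0,(ys*ww).sum()/ww.sum()+y0))
    out.sort(reverse=True);pts=[onz(d,o[1:],6)[:2] for o in out[:3]]
    print(n,k,[np.round(o,1) for o in out[:4]]);print('   ',*pts,'mid',(pts[0]+pts[1])/2 if len(pts)>1 else '', 'dist',np.linalg.norm(pts[0]-pts[1]) if len(pts)>1 else '')
E
```

```text
pose [ 424.4 -313.7  226. ] yaw -104.26 | total units shift [-11.2  -0.1   1.9] turn [ 0.1 -1.9 -0.1]
scene blue [array([1527. ,  379.8,  298.1]), array([1262. ,  352.1,  323.8]), array([ 22., 371., 285.])]
    [599.2 161.9] [696.5 153.3] [574.9 124.5] mid [647.8 157.6] dist 97.76787814919201
scene red [array([827. , 483.4, 260.4]), array([144., 470., 289.])]
    [337.8 302. ] [454.6 312.2] mid [396.2 307.1] dist 117.31709658371744
side blue [array([1013. ,  245.6,  257.4]), array([981. , 217.1, 243.2])]
    [601.6 160.4] [699.9 151.7] mid [650.8 156. ] dist 98.64893672284103
side red [array([1734. ,  309.4,  336.9]), array([1603. ,  265.3,  322.3]), array([  5., 256., 333.]), array([  4., 260., 323.])]
    [341.2 300.5] [460.2 311.1] [468.3 346.3] mid [400.7 305.8] dist 119.52695387631029
```

Request:
apply_moves(
  commands=[
    [[0,0,0,0,-0.95,0],[0,0,0,0,-0.95,0],[-0.4,0,0.15,0,0,0],[-0.8,0,0.31,0,0,0],[-0.8,0,0.31,0,0,0],[-0.8,0,0.31,0,0,0],[-0.8,0,0.31,0,0,0],[-0.8,0,0.31,0,0,0]],
  ],
)

```text
clock: 13.6
eef_pos: [490.7, -145.9, 204.6]
tool_rot: [-1.62, 0.013, -1.667]
force: [0.8, 0.4, -2.4]
width: 51.5
```

Request:
apply_moves(
  commands=[
    [[-0.8,0,0.31,0,0,0],[-0.8,0,0.31,0,0,0],[-0.8,0,0.31,0,0,0],[-0.8,0,0.31,0,0,0],[-0.8,0,0.31,0,0,0],[-0.4,0,0.15,0,0,0],[0,0,0,0,0,0]],
  ],
)

```text
clock: 14.18
eef_pos: [571.3, 40.2, 189.0]
tool_rot: [-1.642, 0.018, -1.656]
force: [1.0, 0.6, -1.2]
width: 51.3
```

```bash
python3 -c "
from h import *
rows((651.9,156.6,120),-95)"
```

```text
pose [571.3  40.2 189. ] yaw -94.88 | total units shift [-3.04  1.65  1.88] turn [ 0.82  0.03 -0.2 ]
```

Request:
apply_moves(
  commands=[
    [[0,-0.1,0,0.8,0,-0.2],[-0.75,0,0.45,0,0,0],[-0.75,0,0.45,0,0,0],[-0.75,0,0.45,0,0,0],[-0.6,0,0.4,0,0,0],[0,0,0,0,0,0]],
  ],
)

```text
clock: 14.68
eef_pos: [637.8, 143.2, 173.9]
tool_rot: [-1.603, -0.018, -1.653]
force: [0.2, 1.4, -1.5]
width: 51.2
```

```bash
python3 -c "
from h import *
rows((651.9,156.6,100),-95)"
```

```text
pose [637.8 143.2 173.9] yaw -94.72 | total units shift [-0.4   1.83  0.38] turn [0.37 0.05 0.21]
```

Request:
apply_moves(
  commands=[
    [[-0.4,0,0.4,0.37,0.05,0.2],[0,0.6,0,0,0,0],[0,0.6,0,0,0,0],[0,0.6,0,0,0,0],[0,0,0,0,0,0]],
  ],
)

```text
clock: 15.1
eef_pos: [650.9, 154.1, 89.4]
tool_rot: [-1.581, -0.008, -1.656]
force: [-1.8, -1.2, -2.3]
width: 51.2
```

```bash
python3 -c "
from h import *
rows((651.9,156.6,40),-95)"
```

```text
pose [650.9 154.1  89.4] yaw -94.88 | total units shift [-0.07  1.23  0.03] turn [0.11 0.02 0.09]
```

Request:
apply_moves(
  commands=[
    [[-0.07,0.3,0.03,0.1,0,0.1],[0,0.35,0,0,0,0],[0,0.35,0,0,0,0],[0,0,0,0,0,0]],
  ],
)

```text
clock: 15.43
eef_pos: [649.2, 151.8, 44.0]
tool_rot: [-1.579, -0.005, -1.658]
force: [-1.1, -1.2, -2.6]
width: 51.0
```

```bash
python3 - <<'E'
from h import *
rows((651.9,156.6,17),-95)
a=grab('side')['image'][190:280,190:280];b=grab('scene')['image'][250:345,320:415]
f=lambda i:cv2.resize(cv2.cvtColor(i,cv2.COLOR_RGB2BGR),(400,400),interpolation=cv2.INTER_CUBIC)
cv2.imwrite('pics/b1.png',np.hstack([f(a),f(b)]))
E
```

```text
pose [649.2 151.8  44. ] yaw -94.99 | total units shift [-0.13  0.67  0.06] turn [0.1  0.   0.06]
```

View pics/b1.png

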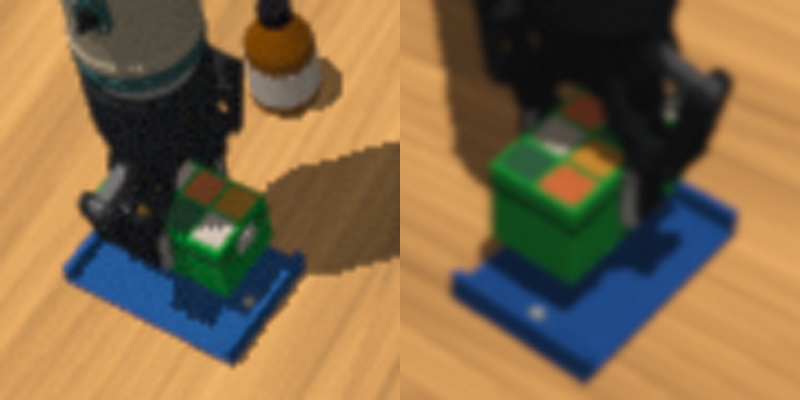

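The box hangs flat above the blue plate between the ribs. Its near bottom corner is at about (220,295) in the left crop and (575,283) in the right. I'll check where that puts it along the cradle.

```bash
python3 - <<'E'
from h import *
np.set_printoptions(precision=1,suppress=True)
sd=load('side');sc=load('scene')
print('side',onz(sd,(220/4.444+189.6,295/4.444+189.6),33.4),'exp (601.6,182)')
print('scene',onz(sc,(175/4.21+319.6,283/4.21+249.6),33.4),'exp (696.2,173.8)')
print(proj(sd,[(601.6,182,33.4),(601.6,182,81.4)])-190,proj(sc,[(696.2,173.8,33.4),(696.2,173.8,81.4)])-[320,250])
E
```

```text
side [609.  177.7  33.4] exp (601.6,182)
scene [692.  171.3  33.4] exp (696.2,173.8)
[[50.7 68.1]
 [48.6 58.5]] [[41.1 68.6]
 [42.  51.1]]
```

Request:
apply_moves(
  commands=[
    [[-0.13,0.1,0.05,0.1,0,0.06],[0,0.25,0,0,0,0],[0,0.2,0,0,0,0],[0,0,0,0,0,0]],
  ],
)

```text
clock: 15.87
eef_pos: [656.8, 159.8, 26.6]
tool_rot: [-1.559, 0.006, -1.658]
force: [-0.1, -0.1, -1.9]
width: 51.7
```

```bash
python3 -c "
from h import *
rows((651,156.6,17),-95)"
```

```text
pose [656.8 159.8  26.6] yaw -95.01 | total units shift [ 0.09  0.24 -0.14] turn [-0.13 -0.   -0.07]
```

Request:
apply_moves(
  commands=[
    [[0.07,0,-0.12,-0.13,0,-0.06],[0,0.1,0,0,0,0],[0,0.08,0,0,0,0]],
  ],
)

```text
clock: 16.12
eef_pos: [651.7, 157.7, 19.5]
tool_rot: [-1.571, 0.001, -1.658]
force: [0.5, -0.2, -2.1]
width: 51.5
```

```bash
python3 -c "
from h import *
rows((651,156.6,17),-95)"
```

```text
pose [651.7 157.7  19.5] yaw -94.99 | total units shift [ 0.03  0.06 -0.02] turn [-0.    0.   -0.01]
```

Request:
apply_moves(
  commands=[
    [[0,0.06,0,0,0,0]],
  ],
)

```text
clock: 16.2
eef_pos: [651.7, 157.6, 16.8]
tool_rot: [-1.571, 0.0, -1.658]
force: [-0.1, -1.0, -1.9]
width: 51.4
```

Request:
apply_moves(
  commands=[
    [[0,0.06,0,0,0,0]],
  ],
)

```text
clock: 16.28
eef_pos: [651.6, 157.6, 16.0]
tool_rot: [-1.571, -0.001, -1.658]
force: [-10.4, -2.6, 28.5]
width: 51.1
```

Request:
apply_moves(
  commands=[
    [[0,0.06,0,0,0,0]],
  ],
)

```text
clock: 16.37
eef_pos: [651.6, 157.7, 16.1]
tool_rot: [-1.57, -0.002, -1.658]
force: [-7.6, -1.6, 19.7]
width: 51.4
```

Seated (contact at 16). Release and rise.

Request:
apply_moves(
  commands=[
    [[0,0,0,0,0,0],[0,0,0,0,0,0],[0,0,0,0,0,0],[0,0,0,0,0,0]],
  ],
  claw=85,
)

```text
clock: 16.7
eef_pos: [653.4, 158.4, 18.5]
tool_rot: [-1.566, -0.0, -1.658]
force: [0.7, -0.3, 0.2]
width: 84.9
```

Request:
apply_moves(
  commands=[
    [[0,-0.2,0,0,0,0],[0,-0.5,0,0,0,0],[0,-0.8,0,0,0,0],[0,-0.8,0,0,0,0],[0,-0.8,0,0,0,0],[0,-0.8,0,0,0,0],[0,-0.8,0,0,0,0],[0,0,0,0,0,0]],
  ],
)

```text
clock: 17.37
eef_pos: [650.9, 158.7, 213.7]
tool_rot: [-1.573, -0.001, -1.657]
force: [0.3, 0.4, 1.5]
width: 85.0
```

```bash
python3 - <<'E'
from top import *
rows((424,-314,270),-104)
d=grab('wrist','w6')
top(d,(200,400,100,260),54,(45,110,40),(80,255,255))
E
```

```text
pose [650.9 158.7 213.7] yaw -94.94 | total units shift [12.3 -1.4 -4.6] turn [0.  1.8 0. ]
rect ((650.7742919921875, 156.8226318359375), (51.66866683959961, 97.80558013916016), 84.92142486572266) px [295 130] [347 223]
```

View pics/w6.png

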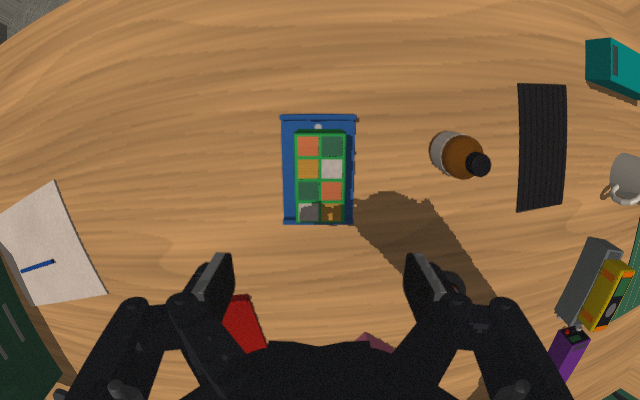

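The box sits between the ribs at (650,157), yaw -5°, against the cradle's (649,157), -5°. Now the meter.

Request:
apply_moves(
  commands=[
    [[0.8,-0.1,-0.3,0,0,0],[0.8,-0.1,-0.3,0,0,0],[0.8,-0.1,-0.3,0,0,0],[0.8,-0.1,-0.3,0,0,0],[0.8,-0.1,-0.3,0,0,0],[0.8,-0.1,-0.3,0,0,0],[0.8,-0.1,-0.3,0,0,0],[0.8,-0.1,-0.3,0,0,0]],
  ],
)

```text
clock: 18.08
eef_pos: [525.8, -88.3, 238.3]
tool_rot: [-1.584, 0.006, -1.64]
force: [0.9, -0.5, 0.2]
width: 84.6
```

Request:
apply_moves(
  commands=[
    [[0.8,-0.1,-0.3,0,0,0],[0.8,-0.1,-0.3,0,0,0],[0.8,-0.1,-0.3,0,0,0],[0.8,-0.1,-0.3,0,0,0],[0.8,-0.1,-0.3,0,0,0],[0.8,0,-0.3,0,0,0],[0,0,0,0,0.9,0],[0,0,0,0,0.9,0]],
  ],
)

```text
clock: 18.75
eef_pos: [424.4, -293.3, 253.1]
tool_rot: [-1.599, 0.001, -1.817]
force: [0.0, 0.4, 0.7]
width: 85.0
```

```bash
python3 -c "
from h import *
rows((424,-314,270),-104)"
```

```text
pose [ 424.4 -293.3  253.1] yaw -104.08 | total units shift [ 0.5  -0.43  0.1 ] turn [ 0.32 -0.02 -0.01]
```

Request:
apply_moves(
  commands=[
    [[0.5,-0.3,0.1,0.32,0,0],[0,0,0,0,0,0]],
  ],
)

```text
clock: 18.92
eef_pos: [421.2, -315.9, 263.2]
tool_rot: [-1.574, 0.001, -1.823]
force: [-0.4, -0.7, 0.1]
width: 85.4
```

```bash
python3 - <<'E'
from top import *
rows((424,-314,120),-104)
d=grab('wrist','w7')
# yellow body + orange bands + black face : use yellow/orange hull
top(d,(230,400,80,260),102,(8,130,100),(32,255,255))
top(d,(230,400,80,260),102,(22,180,60),(32,255,255))
E
```

```text
pose [ 421.2 -315.9  263.2] yaw -104.45 | total units shift [-0.1  3.6  0.1] turn [ 0.  -0.1 -0. ]
rect ((423.5135803222656, -312.68914794921875), (193.37753295898438, 196.6778106689453), 75.775634765625) px [231  81] [400 260]
rect ((423.5386657714844, -311.3248291015625), (56.608985900878906, 119.12303161621094), 77.62109375) px [284 117] [342 231]
```

View pics/w7.png

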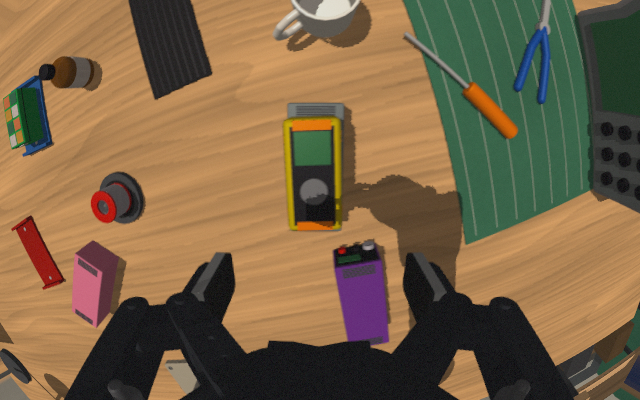

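The meter lies face up from (284,117) to (342,231), square on the grey supply. Purple at (360,290) is clear of the finger paths.

Request:
apply_moves(
  commands=[
    [[-0.1,0,0.05,0,-0.4,0],[0,0.7,0,0,0,0],[0,0.7,0,0,0,0],[0,0.7,0,0,0,0],[0,0.5,0,0,0,0],[0,0,0,0,0,0]],
  ],
)

```text
clock: 19.47
eef_pos: [426.4, -302.1, 153.6]
tool_rot: [-1.576, 0.008, -1.768]
force: [0.1, 0.1, 0.3]
width: 85.0
```

```bash
python3 -c "
from h import *
rows((423.3,-312,66),-102.4)"
```

```text
pose [ 426.4 -302.1  153.6] yaw -101.28 | total units shift [ 0.28  2.19 -0.02] turn [ 0.06  0.22 -0.09]
```

Request:
apply_moves(
  commands=[
    [[0.26,0,0,0.05,0.22,-0.1],[0,0.5,0,0,0,0],[0,0.5,0,0,0,0],[0,0.5,0,0,0,0],[0,0.3,0,0,0,0],[0,0,0,0,0,0]],
  ],
)

```text
clock: 19.97
eef_pos: [429.7, -313.6, 84.1]
tool_rot: [-1.563, -0.004, -1.782]
force: [-0.3, 0.5, -1.0]
width: 85.1
```

```bash
python3 -c "
from h import *
rows((423.3,-312,66),-102.4)"
```

```text
pose [ 429.7 -313.6   84.1] yaw -102.09 | total units shift [-0.01  0.45 -0.17] turn [-0.09  0.06  0.05]
```

Request:
apply_moves(
  commands=[
    [[0,0.2,-0.15,-0.09,0.05,0.05],[0,0.22,0,0,0,0],[0,0,0,0,0,0]],
  ],
)

```text
clock: 20.22
eef_pos: [425.8, -313.8, 69.2]
tool_rot: [-1.566, -0.002, -1.787]
force: [0.6, 0.1, 0.5]
width: 84.8
```

```bash
python3 -c "
from h import *
rows((423.3,-312,66),-102.4)"
```

```text
pose [ 425.8 -313.8   69.2] yaw -102.37 | total units shift [-0.03  0.08 -0.07] turn [-0.06  0.01  0.02]
```

Request:
apply_moves(
  commands=[
    [[-0.03,0.08,-0.07,-0.06,0,0.02],[0,0,0,0,0,0],[0,0,0,0,0,0],[0,0,0,0,0,0],[0,0,0,0,0,0],[0,0,0,0,0,0]],
  ],
  claw=48,
)

```text
clock: 20.72
eef_pos: [423.6, -312.5, 67.5]
tool_rot: [-1.57, -0.001, -1.787]
force: [-0.6, 0.5, -3.1]
width: 57.2
```

Request:
apply_moves(
  commands=[
    [[0,-0.2,0,0,0,0]],
  ],
)

```text
clock: 20.8
eef_pos: [422.5, -312.0, 74.6]
tool_rot: [-1.572, -0.0, -1.787]
force: [0.8, 0.1, -2.9]
width: 56.9
```

Request:
apply_moves(
  commands=[
    [[0,-0.4,0,0,0,0],[0,-0.7,0,0,0,0],[0,-0.8,0,0,0,0],[0,-0.8,0,0,-0.9,0],[0,-0.7,0,0,-0.9,0],[0,-0.3,0,0,-0.9,0],[0,0,0,0,-0.8,0],[0,0,0,0,0,0]],
  ],
)

```text
clock: 21.47
eef_pos: [421.1, -310.3, 233.3]
tool_rot: [-1.576, 0.001, -1.465]
force: [-0.1, 1.0, -3.6]
width: 57.3
```

```bash
python3 -c "
from h import *
rows((490,0,225),-85)"
```

```text
pose [ 421.1 -310.3  233.3] yaw -83.94 | total units shift [-7.53  0.2   2.53] turn [ 0.06  0.21 -0.02]
```

Request:
apply_moves(
  commands=[
    [[-0.4,0,0.13,0.06,0.2,0],[-0.75,-0.05,0.25,0,0,0],[-0.75,-0.05,0.25,0,0,0],[-0.75,-0.05,0.25,0,0,0],[-0.75,-0.05,0.25,0,0,0],[-0.75,-0.05,0.25,0,0,0],[-0.75,-0.05,0.25,0,0,0],[-0.75,-0.05,0.25,0,0,0]],
  ],
)

```text
clock: 22.13
eef_pos: [473.8, -80.3, 245.1]
tool_rot: [-1.581, -0.002, -1.52]
force: [0.0, -0.2, -2.7]
width: 57.2
```

```bash
python3 -c "
from h import *
rows((398.5,306.5,225),-85)"
```

```text
pose [473.8 -80.3 245.1] yaw -87.11 | total units shift [-9.75  0.5  -1.39] turn [ 0.11 -0.42  0.02]
```

Request:
apply_moves(
  commands=[
    [[-0.8,0,0,0.1,-0.4,0],[-0.8,0,0,0,0,0],[-0.8,0,-0.05,0,0,0],[-0.8,0,-0.05,0,0,0],[-0.8,0,-0.1,0,0,0],[-0.8,0,-0.15,0,0,0],[-0.8,0,-0.2,0,0,0],[-0.8,0,-0.2,0,0,0]],
  ],
)

```text
clock: 22.8
eef_pos: [421.2, 184.2, 244.0]
tool_rot: [-1.574, -0.001, -1.502]
force: [0.4, -0.1, -2.2]
width: 57.6
```

```bash
python3 -c "
from h import *
rows((398.5,306.5,225),-85)"
```

```text
pose [421.2 184.2 244. ] yaw -86.06 | total units shift [-3.09  0.47 -0.35] turn [ 0.04 -0.21  0.01]
```

Request:
apply_moves(
  commands=[
    [[-0.8,0.2,-0.1,0,-0.2,0],[-0.8,0.2,-0.1,0,0,0],[-0.8,0.2,-0.1,0,0,0],[-0.5,0.3,0,0,0,0],[0,0.7,0,0,0,0],[0,0.7,0,0,0,0],[0,0,0,0,0,0]],
  ],
)

```text
clock: 23.38
eef_pos: [391.3, 314.4, 149.8]
tool_rot: [-1.574, 0.005, -1.484]
force: [-0.7, -1.7, -2.7]
width: 57.4
```

```bash
python3 -c "
from h import *
rows((398.5,306.5,90),-85)"
```

```text
pose [391.3 314.4 149.8] yaw -85.01 | total units shift [0.22 1.49 0.17] turn [ 0.04 -0.   -0.06]
```

Request:
apply_moves(
  commands=[
    [[0.2,0,0.16,0,0,-0.06],[0,0.6,0,0,0,0],[0,0.6,0,0,0,0],[0,0.5,0,0,0,0],[0,0.3,0,0,0,0],[0,0,0,0,0,0]],
  ],
)

```text
clock: 23.88
eef_pos: [405.6, 303.3, 73.0]
tool_rot: [-1.567, -0.003, -1.496]
force: [0.1, 0.4, -2.6]
width: 57.2
```

```bash
python3 - <<'E'
from h import *
rows((398.5,306.5,40),-85)
E
```

```text
pose [405.6 303.3  73. ] yaw -85.69 | total units shift [-0.1   0.82 -0.18] turn [-0.05 -0.14  0.03]
```

Request:
apply_moves(
  commands=[
    [[-0.1,0.2,-0.18,-0.05,-0.14,0],[0,0.3,0,0,0,0],[0,0.3,0,0,0,0],[0,0,0,0,0,0]],
  ],
)

```text
clock: 24.22
eef_pos: [402.4, 307.2, 44.6]
tool_rot: [-1.564, 0.001, -1.489]
force: [-0.4, -0.4, -2.7]
width: 57.5
```

```bash
python3 - <<'E'
from h import *
np.set_printoptions(precision=1,suppress=True)
rows((398.5,306.5,17.5),-85)
sd=grab('side');s=readout.read_state()['eef_pos']
# yellow outline in side view vs what the held pose predicts
hsv=cv2.cvtColor(sd['image'],cv2.COLOR_RGB2HSV);m=cv2.inRange(hsv,(22,170,60),(32,255,255));m[:280]=0;m[:,:240]=0;m[:,340:]=0;m[370:]=0
m=cv2.morphologyEx(m,cv2.MORPH_OPEN,np.ones((2,2)));ys,xs=np.nonzero(m);print('yellow',xs.min(),xs.max(),ys.min(),ys.max())
c,si=np.cos(np.radians(5)),np.sin(np.radians(5))
b=s[2]-11.5
P=[(s[0]+a*60*c-e*29*si,s[1]+a*60*si+e*29*c,z) for z in(b,b+46) for a in(-1,1) for e in(-1,1)]
print('pred',proj(sd,P).min(0),proj(sd,P).max(0))
E
```

```text
pose [402.4 307.2  44.6] yaw -85.3 | total units shift [ 0.   0.7 -0.1] turn [-0.1 -0.1 -0. ]
yellow 261 313 310 341
pred [257.1 299.1] [312.2 343.2]
```

Request:
apply_moves(
  commands=[
    [[0,0.1,-0.1,-0.08,-0.06,0],[0,0.22,0,0,0,0],[0,0.2,0,0,0,0],[0,0,0,0,0,0]],
  ],
)

```text
clock: 24.6
eef_pos: [400.6, 309.0, 26.6]
tool_rot: [-1.566, 0.006, -1.484]
force: [0.3, -0.2, -4.0]
width: 57.4
```

```bash
python3 - <<'E'
from h import *
rows((398.5,306.5,17.5),-85)
E
```

```text
pose [400.6 309.   26.6] yaw -85.03 | total units shift [ 0.06  0.23 -0.06] turn [-0.06 -0.01 -0.06]
```

Request:
apply_moves(
  commands=[
    [[0.06,0.08,-0.06,-0.05,0,-0.06],[0,0.1,0,0,0,0]],
  ],
)

```text
clock: 24.77
eef_pos: [398.5, 306.5, 19.2]
tool_rot: [-1.57, 0.0, -1.484]
force: [0.1, -0.4, -2.8]
width: 57.4
```

Request:
apply_moves(
  commands=[
    [[0,0.06,0,0,0,0]],
  ],
)

```text
clock: 24.85
eef_pos: [398.5, 306.6, 17.1]
tool_rot: [-1.569, -0.0, -1.484]
force: [-7.6, -4.7, 48.6]
width: 56.9
```

Request:
apply_moves(
  commands=[
    [[0,0.06,0,0,0,0]],
  ],
)

```text
clock: 24.93
eef_pos: [398.6, 306.6, 17.1]
tool_rot: [-1.567, -0.001, -1.484]
force: [-7.8, -8.7, 57.7]
width: 57.5
```

Seated at 17.1. Release and rise.

Request:
apply_moves(
  commands=[
    [[0,0,0,0,0,0],[0,0,0,0,0,0],[0,0,0,0,0,0],[0,0,0,0,0,0]],
  ],
  claw=85,
)

```text
clock: 25.27
eef_pos: [399.5, 308.3, 19.2]
tool_rot: [-1.563, 0.001, -1.483]
force: [-0.2, 0.6, 0.6]
width: 85.1
```

Request:
apply_moves(
  commands=[
    [[0,-0.2,0,0,0,0],[0,-0.5,0,0,0,0],[0,-0.8,0,0,0,0],[0,-0.8,0,0,0,0],[0,-0.8,0,0,0,0],[0,-0.8,0,0,0,0],[0,-0.8,0,0,0,0],[0,0,0,0,0,0]],
  ],
)

```text
clock: 25.93
eef_pos: [395.8, 307.7, 215.3]
tool_rot: [-1.571, -0.002, -1.48]
force: [-0.2, -0.4, -0.1]
width: 85.0
```

```bash
python3 - <<'E'
from top import *
rows((480,0,240),-85)
d=grab('wrist')
top(d,(240,400,80,260),52,(22,180,60),(32,255,255))
E
```

```text
pose [395.8 307.7 215.3] yaw -84.77 | total units shift [ 7.8 -0.6  1.4] turn [0.  0.1 0. ]
rect ((398.9834289550781, 306.1242370605469), (117.63107299804688, 56.373512268066406), 4.915291786193848) px [293 117] [349 228]
```

The meter is in place at (399,306), yaw 4.9°. Now the power supply.

Request:
apply_moves(
  commands=[
    [[0.8,-0.05,0.15,0,0,0],[0.8,-0.05,0.15,0,0,0],[0.8,-0.05,0.15,0,0,0],[0.8,-0.05,0.15,0,0,0],[0.8,-0.05,0.15,0,0,0],[0.8,-0.05,0.15,0,0,0],[0.8,-0.05,0.15,0,0,0],[0.8,-0.05,0.15,0,0,0]],
  ],
)

```text
clock: 26.65
eef_pos: [463.5, 53.3, 225.1]
tool_rot: [-1.583, 0.002, -1.461]
force: [1.4, 0.1, -0.2]
width: 85.1
```

Request:
apply_moves(
  commands=[
    [[0.8,0,0,0,0.6,0],[0.8,0,0,0,0.6,0],[0.8,0,0,0,0.6,0],[0.8,0,0,0,0.6,0],[0.8,0,0,0,0.6,0],[0.8,0,0,0,0.6,0],[0.6,0,0,0,0.2,0],[0,0,0,0,0,0]],
  ],
)

```text
clock: 27.32
eef_pos: [446.1, -180.7, 216.8]
tool_rot: [-1.597, -0.005, -1.821]
force: [-0.1, -0.2, -0.2]
width: 84.9
```

```bash
python3 -c "
from h import *
rows((420,-312,240),-104)"
```

```text
pose [ 446.1 -180.7  216.8] yaw -104.34 | total units shift [ 3.34 -0.57  0.17] turn [ 0.31 -0.07  0.06]
```

Request:
apply_moves(
  commands=[
    [[0.8,-0.15,0.04,0.3,0,0],[0.8,-0.15,0.04,0,0,0],[0.8,-0.15,0.04,0,0,0],[0.7,-0.15,0.04,0,0,0],[0,0,0,0,0,0]],
  ],
)

```text
clock: 27.73
eef_pos: [417.9, -304.4, 236.5]
tool_rot: [-1.58, -0.0, -1.816]
force: [0.8, -0.8, 0.9]
width: 85.1
```

```bash
python3 - <<'E'
from top import *
rows((420,-312,200),-104)
d=grab('wrist','w8')
im=d['image'].astype(int)
m=((im.max(2)-im.min(2))<28)&(im.max(2)>60)
m=m.astype(np.uint8)*255;q=np.zeros_like(m);q[90:245,250:380]=m[90:245,250:380]
n,l,s,c=cv2.connectedComponentsWithStats(q);i=1+np.argmax(s[1:,4]);print(s[i],c[i])
h=cv2.convexHull(cv2.findNonZero((l==i).astype(np.uint8)))[:,0]
print(cv2.minAreaRect(np.array([onz(d,p,56,True)[:2] for p in h],np.float32)))
E
```

```text
pose [ 417.9 -304.4  236.5] yaw -104.07 | total units shift [0.2 0.9 0.1] turn [ 0.1 -0.   0. ]
[ 295   96   62  139 7094] [323.5 157.2]
((420.40728759765625, -311.74432373046875), (63.72996520996094, 153.78680419921875), 75.51860046386719)
```

View pics/w8.png

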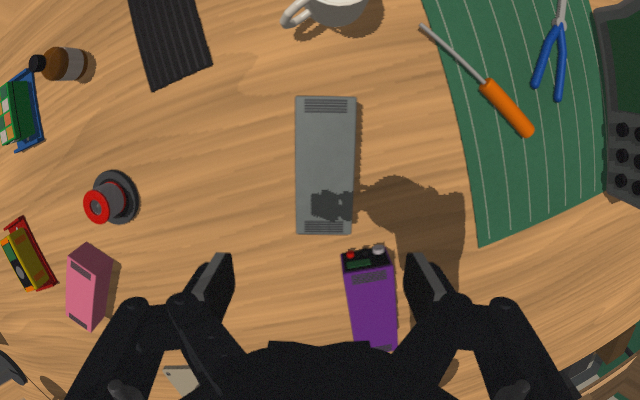

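The supply is at (420.4,-311.7), yaw -14.5°, clear from (295,96) to (357,235). Go down over its middle.

Request:
apply_moves(
  commands=[
    [[0.15,0,0.1,0.1,0.1,0],[0,0.7,0,0,0,0],[0,0.7,0,0,0,0],[0,0.7,0,0,0,0],[0,0.5,0,0,0,0],[0,0.3,0,0,0,0],[0,0,0,0,0,0]],
  ],
)

```text
clock: 28.37
eef_pos: [424.5, -299.1, 113.2]
tool_rot: [-1.571, 0.008, -1.813]
force: [0.2, 0.4, -0.6]
width: 84.8
```

```bash
python3 -c "
from h import *
rows((420.4,-311.7,70),-104.5)"
```

```text
pose [ 424.5 -299.1  113.2] yaw -103.87 | total units shift [ 0.34  1.08 -0.02] turn [ 0.    0.13 -0.09]
```

Request:
apply_moves(
  commands=[
    [[0.32,0,-0.02,0,0.13,-0.1],[0,0.4,0,0,0,0],[0,0.5,0,0,0,0],[0,0,0,0,0,0]],
  ],
)

```text
clock: 28.7
eef_pos: [423.0, -311.2, 77.9]
tool_rot: [-1.568, -0.002, -1.821]
force: [-0.5, 0.0, 0.2]
width: 85.3
```

```bash
python3 -c "
from h import *
rows((420.4,-311.7,16),-104.5)"
```

```text
pose [ 423.  -311.2   77.9] yaw -104.33 | total units shift [ 0.03  1.55 -0.06] turn [-0.04  0.03  0.02]
```

Request:
apply_moves(
  commands=[
    [[0.03,0.2,-0.06,-0.04,0.03,0],[0,0.4,0,0,0,0],[0,0.4,0,0,0,0],[0,0.2,0,0,0,0],[0,0,0,0,0,0]],
  ],
)

```text
clock: 29.12
eef_pos: [423.4, -315.5, 33.1]
tool_rot: [-1.563, -0.007, -1.826]
force: [-0.3, -0.1, 0.2]
width: 84.8
```

```bash
python3 -c "
from h import *
rows((420.4,-311.7,16),-104.5)"
```

```text
pose [ 423.4 -315.5   33.1] yaw -104.6 | total units shift [-0.08  0.43 -0.1 ] turn [-0.09 -0.02  0.07]
```

Request:
apply_moves(
  commands=[
    [[-0.08,0.15,-0.1,-0.08,0,0.06],[0,0.2,0,0,0,0],[0,0,0,0,0,0]],
  ],
)

```text
clock: 29.37
eef_pos: [421.3, -312.1, 20.0]
tool_rot: [-1.567, -0.002, -1.826]
force: [-0.1, -0.1, 0.7]
width: 85.2
```

```bash
python3 -c "
from h import *
rows((420.4,-311.7,16),-104.5)"
```

```text
pose [ 421.3 -312.1   20. ] yaw -104.63 | total units shift [-0.01  0.1  -0.03] turn [-0.04 -0.03  0.02]
```

Request:
apply_moves(
  commands=[
    [[0,0.1,-0.03,-0.04,0,0.02],[0,0,0,0,0,0],[0,0,0,0,0,0],[0,0,0,0,0,0],[0,0,0,0,0,0],[0,0,0,0,0,0]],
  ],
  claw=55,
)

```text
clock: 29.87
eef_pos: [420.2, -312.1, 16.4]
tool_rot: [-1.571, -0.001, -1.826]
force: [1.0, -0.1, -0.8]
width: 63.3
```

Request:
apply_moves(
  commands=[
    [[0,-0.2,0,0,0,0]],
  ],
)

```text
clock: 29.95
eef_pos: [419.1, -311.5, 23.4]
tool_rot: [-1.574, 0.0, -1.826]
force: [0.4, -0.3, -5.8]
width: 63.3
```

Request:
apply_moves(
  commands=[
    [[0,-0.3,0,0,0,0],[0,-0.6,0,0,0,0],[0,-0.8,0,0,0,0],[0,-0.8,0,0,0,0],[0,-0.8,0,0,-0.8,0],[0,-0.5,0,0,-0.9,0],[0,-0.2,0,0,-0.9,0],[0,0,0,0,-0.8,0]],
  ],
)

```text
clock: 30.62
eef_pos: [414.7, -309.0, 191.1]
tool_rot: [-1.584, 0.007, -1.516]
force: [0.1, 0.4, -5.8]
width: 63.5
```

```bash
python3 -c "
from h import *
rows((660.5,-160,180),-87.5)"
```

```text
pose [ 414.7 -309.   191.1] yaw -86.87 | total units shift [-3.38  0.21  6.34] turn [ 0.15  0.13 -0.08]
```

Request:
apply_moves(
  commands=[
    [[-0.2,0,0.4,0.15,0.1,-0.08],[-0.4,0,0.75,0,0,0],[-0.4,0,0.75,0,0,0],[-0.4,0,0.75,0,0,0],[-0.4,0,0.75,0,0,0],[-0.4,0,0.75,0,0,0],[-0.4,0,0.75,0,0,0],[0,0,0,0,0,0]],
  ],
)

```text
clock: 31.28
eef_pos: [602.1, -194.7, 188.5]
tool_rot: [-1.585, 0.001, -1.533]
force: [2.9, 1.4, -4.1]
width: 63.1
```

```bash
python3 -c "
from h import *
rows((660.5,-160,150),-87.5)"
```

```text
pose [ 602.1 -194.7  188.5] yaw -87.85 | total units shift [-0.81  0.94  1.51] turn [ 0.16 -0.07 -0.02]
```

Request:
apply_moves(
  commands=[
    [[-0.3,0,0.5,0.15,0,0],[-0.3,0,0.6,0,0,0],[-0.2,0.2,0.35,0,0,0],[0,0.6,0,0,0,0],[0,0.6,0,0,0,0],[0,0,0,0,0,0]],
  ],
)

```text
clock: 31.78
eef_pos: [657.1, -155.0, 128.3]
tool_rot: [-1.58, 0.005, -1.527]
force: [-0.9, -0.7, -7.5]
width: 63.1
```

```bash
python3 -c "
from h import *
rows((660.5,-160,60),-87.5)"
```

```text
pose [ 657.1 -155.   128.3] yaw -87.51 | total units shift [0.14 1.71 0.09] turn [ 0.1  -0.   -0.06]
```

Request:
apply_moves(
  commands=[
    [[0.14,0,0.09,0.1,0,-0.06],[0,0.5,0,0,0,0],[0,0.5,0,0,0,0],[0,0.5,0,0,0,0],[0,0,0,0,0,0]],
  ],
)

```text
clock: 32.2
eef_pos: [660.9, -164.9, 71.1]
tool_rot: [-1.569, -0.004, -1.53]
force: [-1.8, -1.0, -7.1]
width: 63.4
```

```bash
python3 -c "
from h import *
rows((660.5,-160,20.4),-87.5)"
```

```text
pose [ 660.9 -164.9   71.1] yaw -87.64 | total units shift [-0.13  1.27 -0.01] turn [-0.03 -0.03  0.04]
```

Request:
apply_moves(
  commands=[
    [[-0.1,0.2,0,0,0,0.04],[0,0.4,0,0,0,0],[0,0.4,0,0,0,0],[0,0,0,0,0,0]],
  ],
)

```text
clock: 32.53
eef_pos: [663.9, -163.6, 34.3]
tool_rot: [-1.561, -0.003, -1.533]
force: [-1.5, -0.4, -6.3]
width: 63.2
```

```bash
python3 -c "
from h import *
rows((660.5,-160,20.4),-87.5)"
```

```text
pose [ 663.9 -163.6   34.3] yaw -87.83 | total units shift [-0.09  0.35 -0.08] turn [-0.11 -0.07  0.03]
```

Request:
apply_moves(
  commands=[
    [[-0.09,0.1,-0.08,-0.1,-0.06,0.03],[0,0.15,0,0,0,0],[0,0.05,0,0,0,0]],
  ],
)

```text
clock: 32.78
eef_pos: [662.0, -160.2, 23.6]
tool_rot: [-1.567, -0.0, -1.528]
force: [-0.4, 0.1, -5.5]
width: 63.4
```

```bash
python3 -c "
from h import *
rows((660.5,-160,20.4),-87.5)"
```

```text
pose [ 662.  -160.2   23.6] yaw -87.53 | total units shift [-0.01  0.08 -0.04] turn [-0.04 -0.01  0.  ]
```

Request:
apply_moves(
  commands=[
    [[0,0.05,-0.03,-0.04,0,0]],
  ],
)

```text
clock: 32.87
eef_pos: [661.3, -160.0, 22.0]
tool_rot: [-1.57, -0.0, -1.527]
force: [-0.1, 0.4, -5.3]
width: 62.9
```

Request:
apply_moves(
  commands=[
    [[0,0.05,0,0,0,0]],
  ],
)

```text
clock: 32.95
eef_pos: [661.3, -160.0, 20.5]
tool_rot: [-1.57, -0.001, -1.527]
force: [-7.4, 0.5, 9.8]
width: 62.8
```

Request:
apply_moves(
  commands=[
    [[0,0.04,0,0,0,0]],
  ],
)

```text
clock: 33.03
eef_pos: [661.3, -160.1, 20.5]
tool_rot: [-1.57, -0.001, -1.528]
force: [-6.6, -0.5, 12.8]
width: 63.3
```

Contact at 20.5, as predicted. Release, rise and check.

Request:
apply_moves(
  commands=[
    [[0,0,0,0,0,0],[0,0,0,0,0,0],[0,0,0,0,0,0],[0,0,0,0,0,0]],
  ],
  claw=85,
)

```text
clock: 33.37
eef_pos: [665.7, -160.2, 25.0]
tool_rot: [-1.56, -0.003, -1.528]
force: [0.6, 0.0, -0.1]
width: 85.1
```

Request:
apply_moves(
  commands=[
    [[0,-0.2,0,0,0,0],[0,-0.5,0,0,0,0],[0,-0.8,0,0,0,0],[0,-0.8,0,0,0,0],[0,-0.8,0,0,0,0],[0,-0.8,0,0,0,0],[0,-0.8,-0.5,0,0,0],[0,0,0,0,0,0]],
  ],
)

```text
clock: 34.03
eef_pos: [644.3, -159.2, 223.8]
tool_rot: [-1.559, -0.001, -1.526]
force: [0.9, 0.0, -0.2]
width: 85.0
```

```bash
python3 - <<'E'
from top import *
print(readout.read_state()['force'],readout.read_state()['width'])
d=grab('wrist','w9');sd=grab('side','side9');sc=grab('scene')
im=d['image'].astype(int);m=(((im.max(2)-im.min(2))<28)&(im.max(2)>70)).astype(np.uint8)
q=np.zeros_like(m);q[60:250,230:400]=m[60:250,230:400]
n,l,s,c=cv2.connectedComponentsWithStats(q);i=1+np.argmax(s[1:,4]);print(s[i])
h=cv2.convexHull(cv2.findNonZero((l==i).astype(np.uint8)))[:,0]
print('psu',cv2.minAreaRect(np.array([onz(d,p,60,True)[:2] for p in h],np.float32)))
b=cv2.inRange(d['image'],(0,0,0),(45,45,45));q=np.zeros_like(b);q[60:250,230:400]=b[60:250,230:400]
h=cv2.convexHull(cv2.findNonZero(cv2.morphologyEx(q,cv2.MORPH_OPEN,np.ones((2,2)))))[:,0];print('mat',cv2.minAreaRect(np.array([onz(d,p,4,True)[:2] for p in h],np.float32)))
E
```

```text
[ 0.9  0.  -0.2] 85.02752810911137
[ 288   85   65  148 8132]
psu ((662.9409790039062, -159.09381103515625), (154.17559814453125, 63.27922058105469), 2.568511962890625)
mat ((655.5645751953125, -159.66944885253906), (185.3921356201172, 92.29985809326172), 3.0057461261749268)
```

View pics/side9.png

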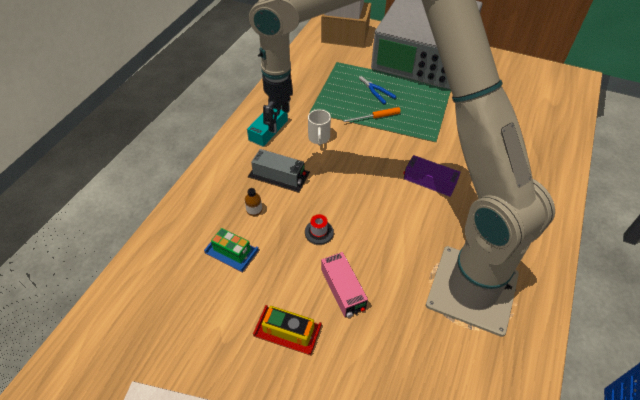

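All four pieces are in place, and the mug at (319,126) and the bottle at (253,203) haven't moved. The gripper is open and clear, so I'll hand the job in.

```bash
python3 -c "
from cell import finish_job
print(finish_job())"
```

```text
the job is handed in; nothing more can be done
None
```

I moved all four things from the pile to their places in the required order, lowered each until it touched and released it. I handed the job in about 34 s into the 136 s; no verdict was reported.

Last checks, measured after each release:

| Thing | Measured | Target | Yaw (measured / target) |
|---|---|---|---|
| Reel | within about 1 px of prediction in both fixed cameras | stand at (449, -1) mm | – |
| Parts box | (650, 157) mm | (649, 157) mm | -5° / -5° |
| Meter | (399, 306) mm | (398.5, 306.5) mm | 4.9° / 5.0° |
| Power supply | (663, -159) mm | (660.5, -160) mm | 2.6° / 2.5° |

In the last side view, everything sat upright, the gripper was open and clear, and the mug and bottle had not visibly moved.

What went wrong or disagreed:
- **First reel grip:** it was too high, because the tool drifted while the fingers closed. I opened, lowered and gripped again.
- **Force peak:** seating the reel briefly reached about 100 N against the 120 N wrist limit. I used smaller steps after that.
- **Mat centre:** the last wrist view put it at x = 656 mm, against 660.5 mm from the fixed cameras. The dark front panel of the supply probably biased that reading. Either way the offset is about 7 mm at most, inside the 14 mm allowed.

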